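# Put the dicing grids and brush away in the storage tray

## Task

Put the washed accessories away, each lying flat in its own place in the storage tray: the blue brush in its long trough with its head at the wide end, the white grid in the white-floored bay and the orange grid in the orange-floored bay. The grids are sharp and too wide to grip, so do not lift them: slide them along the board and over its edge down into the tray. Leave everything else on the counter, board and tray as it is.

Things in the scene. Friction and masses are not known exactly. Their poses are not given: they have to be found in the camera images.
- board: fixed dark wooden cutting board, 300 (its x) x 460 (its y) x 22 mm thick. Origin: centre of its underside, on the counter. Its +y short end butts against the tray with a 1 mm gap
- tray: fixed grey tray, 256 (x) x 211 (y) x 20 mm high, 2 mm lower than the board; walls 3 mm thick, tops at 20 mm. Origin: centre of its underside; axes parallel to the board's. Along its -y edge, next to the board, two square bays 103 x 103 mm inside, 16 mm deep: white floor (nearer the robot), orange floor (farther). Brush trough along its -x side; beyond the bays a pocket holds the spatula
- white_bay (a point): centre of the white-floored square bay, on its floor, 4 mm above the counter; 51.5 mm from each of its inner walls; axes as the tray's
- orange_bay (a point): centre of the orange-floored square bay, on its floor, 4 mm above the counter; 51.5 mm from each of its inner walls; axes as the tray's
- brush_bay (a point): middle of the black-floored brush trough, on its floor, 12 mm above the counter, 8 mm below the tray's rim; axes as the tray's. The trough runs along y, 205 mm long inside: its +y end (66 mm long, 38 wide) is for the head, the rest (139 mm long, 26 wide) for the handle, so the brush goes in one way round only, its middle over this point
- grid_white: loose fine dicing grid: white square frame 96 x 96 x 10 mm with steel blades across, lying flat on the board (pushed at its edge it behaves as a solid plate), 110 g or so. Origin: centre of its underside; x and y square to its sides; any of its four ways round will do. Too wide for the gripper
- grid_orange: loose coarse dicing grid: orange square frame 96 x 96 x 10 mm with steel blades across, otherwise as the white one
- brush: loose blue brush lying on its flat back, white bristles up, across the board in front of the tray: 195 mm long, x axis from handle to head. Origin: middle of its length, on its underside, 5 mm from its centre of mass. Handle 16 mm wide, 18 high, from x = -97.5 to 41.5 mm; head 28 mm wide, from 41.5 to 97.5 mm, back 10 mm thick, bristles up to 22 mm
- spatula: loose flat wooden spatula, 190 mm long, 46 mm wide, 7 mm thick, already put away in the tray's pocket; leave alone. Origin: on its underside, mid-length
- peeler: loose vegetable peeler, 134 mm long, 24 mm wide, 12 mm high, lying across the board's -y end; leave alone. Origin on its underside, 72 mm from the handle's end (its -x end) and 62 mm from the tip
- glass: loose juice glass, 68 mm across, 110 mm tall, upright on the counter; leave alone. Origin: centre of its foot
- jar: loose amber jar with a steel lid, 70 mm across, 95 mm tall; leave alone. Origin: centre of its foot
- lemon: loose lemon standing on end, 56 mm across, 57 mm tall; leave alone. Origin: centre of its foot
Mind the look-alikes: they are no part of the job. There is more than one size of the grid_orange; the one meant has the size given above. Of the things that look like the brush, the smaller one is meant.

How it is judged:
At the end, for the whole second after the job is handed in: At rest and flat (tilt under 0.05 rad, within 3 mm of the floor): each grid in the bay of its colour, centre within 7 mm of the bay's along each axis; the brush, bristles up, head at the wide end, in its trough, middle within 9 mm along and across, within 0.12 rad of its line (x of grid_white in the frame of white_bay between -0.007 and 0.007 m and y of grid_white in the frame of white_bay between -0.007 and 0.007 m and z of grid_white in the frame of white_bay between -0.004 and 0.003 m and angle between each of grid_white, grid_orange, brush's own z axis and vertical below 0.05 rad and linear speed of each of grid_white, grid_orange, brush below 0.02 m/s and x of grid_orange in the frame of orange_bay between -0.007 and 0.007 m and y of grid_orange in the frame of orange_bay between -0.007 and 0.007 m and z of grid_orange in the frame of orange_bay between -0.004 and 0.003 m and x of brush in the frame of brush_bay between -0.009 and 0.009 m and y of brush in the frame of brush_bay between -0.009 and 0.009 m and z of brush in the frame of brush_bay between -0.004 and 0.003 m and angle between the x axis of brush and the y axis of tray, either way round below 0.12 rad); the robot touches nothing.
It fails at once if a sharp dicing grid is lifted: its underside more than 28 mm above the board's top (height (world z) of any of grid_white, grid_orange above 0.05 m).
It fails at once if the spatula already put away in the tray is moved by more than 12 mm (distance of spatula from where it was at the start of the episode above 0.012 m).
It fails at once if the peeler, glass, jar or lemon is moved by more than 25 mm or tipped over (distance of any of peeler, glass, jar, lemon from where it was at the start of the episode above 0.025 m or angle between any of peeler, glass, jar, lemon's own z axis and vertical above 0.5 rad).
It also fails if it takes over 72 s, if anything falls off the work surface, if the arm or the gripper's body presses on something with over 40 N, if the wrist force passes 120 N, or if a joint passes its speed limit or range.

## Robot

A 6-joint arm with a two-finger parallel gripper is mounted at the origin on the work surface. World frame = base frame: x ahead of the robot, y to its left, z up, the work surface at z = 0. Lengths are in m, angles in rad, forces in N, time in s.
With the tool pointing down it reaches from about 0.35 to 0.975 m from the base axis. Payload 4.9 kg.
Tool frame: the origin (TCP) lies midway between the tips of the shut fingers; the grasp point (between the pads) lies manip.grip_depth behind it (manip.grip_depth is the distance from the TCP to the grasp point, in m); z points along the fingers, x is the direction in which the jaws open and shut, and the axes are right-handed (so a half turn about z gives the same grasp; the last joint's range is limited). The gripper opens to 85 mm and grips with 20 to 120 N. Pads are 22 mm wide; open, the fingers measure 114 mm over their backs; the gripper's body (76 mm by 85 mm) begins 54 mm behind the grasp point. The pads swing forward as they close: fully open they stand 13 mm farther back than shut.
Start: joints at [-1.394, 0.053, 1.613, -0, 1.476, -0.119], TCP at [0.182, -0.598, 0.231] pointing down, gripper open.
Joint ranges: [-3.01, 3.01], [-1.01, 2.22], [0.06, 2.58], [-1.02, 4.17], [0.09, 2.62], [-3.14, 3.14]. Speed limits (rad/s): [2.57, 2.57, 3.14, 3.14, 3.14, 3.14].

## Interface

Orientations are given as a unit quaternion [w, x, y, z].
In Python, from plant import state, grab_frame, ticket, manip gives the robot as it stands.
- The arm moves only by the tool carry_out, never from a script. Its argument "moves" is a list that holds one entry, the list of rows, each a list of 7 numbers: the turn, a rotation vector about the tool's x, y, z each as a share of 5 degrees, from -1 to 1, then the shift along the tool's x, y, z each as a share of 0.04 m, from -1 to 1, then the gripper command: -1 is shut, 1 is fully open, values between are in proportion. A call has 1 to 8 rows; each row shifts and turns the commanded pose from where the row before left it, along the tool's axes as they then stand; what a row does not reach is not made up. A row lasts 1/12 s, in which the tool goes at most 41.7 mm and 7.16 degrees, less where a joint would pass 70% of its speed; a pose out of reach is approached as far as the arm can. A call with a number of a shift or a turn outside -1 to 1 is refused whole. A call with a gripper value outside its range is refused whole. The fingers move at their own pace and stop on an object; the grip force is fixed at half the most. Time passes only in rows, so rows that do not move let the fingers close. It gives the time, the measured TCP pose, the force and the opening at its end, in the units of the state.
- state(): the state, without advancing time (a new reading comes with each control period).
- grab_frame(name): name is "side" or "top"; returns a dict with "frame" (480x640x3 uint8, red, green, blue), "z_map" (480x640 float32, m along the optical axis (not along the pixel's ray), 0 where there is no reading), "K" (3x3 intrinsics, pixels), "k1" (the pictures are not rectified: a ray, as slopes to the right and down, at radius r is drawn at 1 + k1 r^2 times it, then the intrinsics apply), "world_from_camera" (4x4, takes a point from camera to world coordinates). Camera axes: x right, y down, z forward; pixel columns grow to the right and rows downward; lengths in m; the calibration is good to about 2 mm. A picture is of the moment at which its call begins.
- ticket.job_done(): hands the job in, once; it reports no verdict.
The state is a dict: "time": time; "joint_pos": joint angles; "joint_vel": joint speeds; "joint_efforts": joint torques, N m; "tool_pos": TCP position; "tool_rot": TCP orientation; "contact_force": force on the tool from outside, world axes, zero at the start; "ft_torque": the same for the moment, N m; "gripper_width": opening from 0.0 (shut) to 1.0 (fully open).
Only numpy, scipy, OpenCV 4.12 (cv2) and the standard library are available. Lean on these libraries where they do the work, as an engineer would, in place of code of your own. Each camera call takes 0.05 s, during which the arm holds its last target.

## Working session

There is one attempt and no reset: what is moved stays moved. The work goes in short steps, Python scripts to look and compute and a tool call to move; the robot and the scene stay as the last step left them, time stands still between calls to the robot, and variables do not carry over. Pictures are saved under pics/ and viewed, and the job is handed in when it is done.

Besides the shell and the picture viewer there is one more tool, called after ">>>" by a JSON object that holds its "api" and its "payload", one argument or row to a line. carry_out: Moves the arm, as the interface text tells. Shift numbers are shares of 0.04 m and turn numbers shares of 5 degrees, none past 1 either way. Its arguments: {"type":"object","properties":{"moves":{"type":"array"}},"required":["moves"]}

```bash
ls; mkdir -p pics
cat > h.py <<'E'
import numpy as np, cv2
from plant import state, grab_frame, ticket, manip
def px2w(f,u,v,z=None):
    K=f["K"];k1=f["k1"]
    d=np.array([(u-K[0,2])/K[0,0],(v-K[1,2])/K[1,1]])
    s=d.copy()
    for _ in range(20): s=d/(1+k1*(s@s))
    T=f["world_from_camera"]
    ray=T[:3,:3]@np.array([s[0],s[1],1.0]);o=T[:3,3]
    if z is None:
        dep=f["z_map"][int(round(v)),int(round(u))]; return o+ray*dep
    return o+ray*((z-o[2])/ray[2])
def w2px(f,p):
    T=f["world_from_camera"];c=np.linalg.inv(T)@np.append(p,1)
    s=c[:2]/c[2];s=s*(1+f["k1"]*(s@s));K=f["K"]
    return np.array([K[0,0]*s[0]+K[0,2],K[1,1]*s[1]+K[1,2]])
def save(n,fr): cv2.imwrite("pics/"+n,cv2.cvtColor(fr,cv2.COLOR_RGB2BGR))
E
python3 - <<'E'
from h import *
s=state();print(s);print(manip.grip_depth,[a for a in dir(manip) if a[0]!='_'])
for n in("top","side"):
    f=grab_frame(n);save(n+"0.png",f["frame"]);print(n,f["K"],f["k1"],f["world_from_camera"])
    np.save(n+"0.npy",f,allow_pickle=True)
E
```

```text
pics
{'time': 0.0, 'joint_pos': array([-1.39394811e+00,  5.33323188e-02,  1.61427403e+00,  2.31042050e-05,
        1.47598691e+00, -1.18966808e-01]), 'joint_vel': array([-4.30867829e-05, -1.68012529e-03, -3.09930941e-04, -1.02959512e-03,
        5.26799165e-04, -4.83112055e-04]), 'joint_efforts': array([ 1.62677155e-03, -3.93686128e+01, -3.70171523e+01, -1.06382444e-05,
        7.21002274e-03, -3.45611390e-06]), 'tool_pos': array([ 0.18211811, -0.59724036,  0.23009015]), 'tool_rot': array([-6.94919647e-04,  8.03590742e-01, -5.95181416e-01, -7.19599224e-04]), 'contact_force': array([ 0.96875602, -0.38193721, -0.17274165]), 'ft_torque': array([ 0.0183142 ,  0.02974812, -0.01360907]), 'gripper_width': 0.9991974099638076}
0.0187 ['IKError', 'grip_depth']
top [[559.61579992   0.         321.91860473]
 [  0.         559.61579992 240.00822181]
 [  0.           0.           1.        ]] -0.12079070843539631 [[-0.01510094 -0.99667215  0.08010363  0.29114114]
 [-0.9998808   0.01530996  0.00199582 -0.02561201]
 [-0.00321556 -0.08006395 -0.99678454  1.36154994]
 [ 0.          0.          0.          1.        ]]
side [[502.82767128   0.         314.41110482]
 [  0.         502.82767128 239.94795448]
 [  0.           0.           1.        ]] -0.11331634150499954 [[ 0.97621295 -0.13320738  0.17106744  0.19516408]
 [-0.21575196 -0.67482961  0.70573089 -0.88736472]
 [ 0.02143281 -0.72585177 -0.68751716  0.90688322]
 [ 0.          0.          0.          1.        ]]
```

View pics/top0.png

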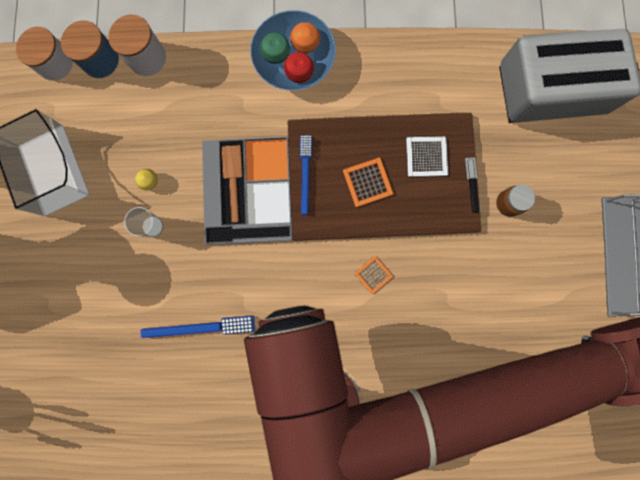

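View pics/side0.png

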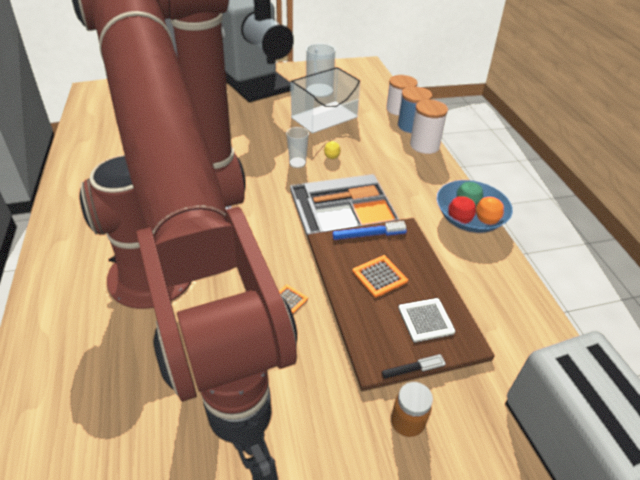

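Run:
```python
from h import *
f=np.load("top0.npy",allow_pickle=True).item()
fr=f["frame"]
save("c1.png",cv2.resize(fr[105:250,195:345],None,fx=5,fy=4,interpolation=cv2.INTER_CUBIC) if 0 else cv2.resize(fr[105:250,195:345],None,fx=4,fy=4,interpolation=cv2.INTER_CUBIC))
save("c2.png",cv2.resize(fr[105:245,330:490],None,fx=4,fy=4,interpolation=cv2.INTER_CUBIC))
```

```text
(no output)
```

View pics/c1.png

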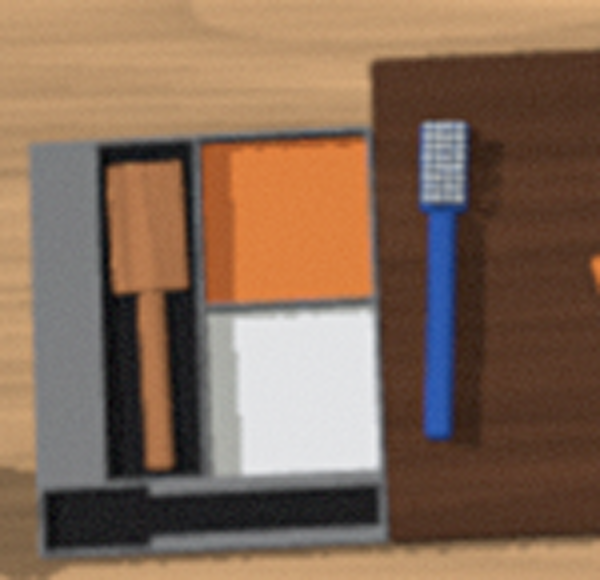

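View pics/c2.png

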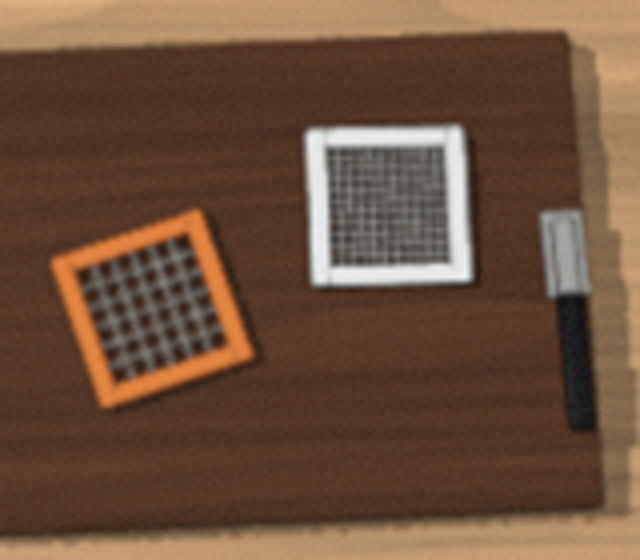

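```bash
cat >> h.py <<'E'
def crop2w(f,pts,u0,v0,s,z):
    return np.array([px2w(f,u0+(a+.5)/s-.5,v0+(b+.5)/s-.5,z) for a,b in pts])
E
python3 - <<'E'
from h import *
np.set_printoptions(precision=4,suppress=True)
f=np.load("top0.npy",allow_pickle=True).item()
A=lambda p,z:crop2w(f,p,195,105,4,z); B=lambda p,z:crop2w(f,p,330,105,4,z)
bd=np.vstack([A([(372,62),(390,541)],.022),B([(602,508),(567,33)],.022)])
print("board",bd,np.linalg.norm(np.diff(bd,axis=0),axis=1))
tr=A([(31,145),(42,553),(385,540),(372,130)],.02)
print("tray",tr,np.linalg.norm(np.diff(tr,axis=0),axis=1))
for nm,c in(("or",[(50,262),(203,208),(257,357),(105,410)]),("wh",[(305,128),(463,124),(473,283),(312,287)])):
    g=B(c,.032);m=g.mean(0);print(nm,g,m,np.linalg.norm(np.diff(g,axis=0),axis=1),[np.degrees(np.arctan2(d[1],d[0]))for d in np.diff(g,axis=0)])
br=A([(445,121),(438,437)],.04);print("brush",br,np.linalg.norm(br[0]-br[1]))
b=A([(201,140),(370,133),(373,300),(208,306),(213,312),(376,305),(381,474),(213,478)],.02);print("bays",b,b[:4].mean(0),b[4:].mean(0))
b=A([(43,492),(149,487),(378,489),(378,523),(150,533),(43,547)],.02);print("trough",b)
print("heights",[px2w(f,195+a/4,105+b/4)for a,b in[(445,160),(440,300),(440,420),(300,220),(300,380),(500,300),(260,510)]])
import itertools
pk=A([(101,148),(195,143),(200,475),(110,478)],.02);print("pocket",pk)
print("peeler",B([(560,211),(582,430)],.03))
E
```

```text
board [[ 0.6958  0.0569  0.022 ]
 [ 0.4002  0.0486  0.022 ]
 [ 0.4133 -0.407   0.022 ]
 [ 0.7097 -0.3987  0.022 ]] [0.2957 0.4558 0.2965]
tray [[0.6486 0.268  0.02  ]
 [0.3963 0.2596 0.02  ]
 [0.401  0.0518 0.02  ]
 [0.6534 0.0574 0.02  ]] [0.2524 0.2079 0.2524]
or [[ 0.5663 -0.0742  0.032 ]
 [ 0.5983 -0.1675  0.032 ]
 [ 0.5066 -0.1977  0.032 ]
 [ 0.4758 -0.1055  0.032 ]] [ 0.5368 -0.1362  0.032 ] [0.0986 0.0965 0.0972] [np.float64(-71.06797257120124), np.float64(-161.80544640969813), np.float64(108.50545225876947)]
wh [[ 0.6474 -0.2312  0.032 ]
 [ 0.6492 -0.3284  0.032 ]
 [ 0.5504 -0.3305  0.032 ]
 [ 0.549  -0.2322  0.032 ]] [ 0.599  -0.2806  0.032 ] [0.0973 0.0988 0.0983] [np.float64(-88.93663129102524), np.float64(-178.80311391584888), np.float64(90.8418058806564)]
brush [[0.6528 0.0119 0.04  ]
 [0.4604 0.0184 0.04  ]] 0.19252443758968818
bays [[0.6493 0.1626 0.02  ]
 [0.6515 0.0586 0.02  ]
 [0.5475 0.0576 0.02  ]
 [0.5456 0.1582 0.02  ]
 [0.5418 0.1552 0.02  ]
 [0.5444 0.0558 0.02  ]
 [0.441  0.0538 0.02  ]
 [0.4402 0.1554 0.02  ]] [0.5985 0.1093 0.02  ] [0.4919 0.105  0.02  ]
trough [[0.4334 0.2591 0.02  ]
 [0.4354 0.1943 0.02  ]
 [0.4319 0.0557 0.02  ]
 [0.4114 0.0559 0.02  ]
 [0.4074 0.1938 0.02  ]
 [0.4    0.259  0.02  ]]
heights [array([0.6282, 0.0114, 0.0381]), array([0.5427, 0.0155, 0.0366]), array([0.4698, 0.0163, 0.039 ]), array([0.6005, 0.1024, 0.0042]), array([0.5003, 0.1027, 0.0062]), array([ 0.5451, -0.0205,  0.0209]), array([0.4202, 0.1271, 0.0116])]
pocket [[0.6456 0.2245 0.02  ]
 [0.6474 0.1663 0.02  ]
 [0.4422 0.1633 0.02  ]
 [0.4412 0.2181 0.02  ]]
peeler [[ 0.595  -0.3866  0.03  ]
 [ 0.4601 -0.3943  0.03  ]]
```

```bash
cat >> h.py <<'E'
from scipy.spatial.transform import Rotation as Rn
def hd(s=None):
    s=s or state();w,x,y,z=s["tool_rot"];R=Rn.from_quat([x,y,z,w]).as_matrix()
    return np.degrees(np.arctan2(R[1,0],R[0,0])),R
def plan(d,dh,h):
    """world shift d from heading h after turning dh: equal rows, shift taken along axes before each row"""
    n=int(np.ceil(max(abs(dh)/5,np.linalg.norm(d)/.04,1)-1e-6))
    print("rows",n)
    for i in range(n):
        a=np.radians(h+dh*i/n);R=np.array([[np.cos(a),np.sin(a),0],[np.sin(a),-np.cos(a),0],[0,0,-1]])
        print([0,0,round(-dh/n/5,3)]+[round(float(v),3) for v in R.T@(np.array(d)/n)/.04])
def go(t,th):
    s=state();h,_=hd(s);p=s["tool_pos"];print("now",p.round(4),round(h,2),s["time"],s["contact_force"].round(1),s["gripper_width"])
    plan(np.array(t)-p,th-h,h)
E
python3 - <<'E'
from h import *
go([.562,.015,.13],-91.9)
print(hd()[1].round(4))
E
```

```text
now [ 0.1821 -0.5973  0.2302] -73.05 0.1 [ 0.4 -0.3 -1. ] 1.0009026647224333
rows 19
[0, 0, np.float64(0.198), -0.625, -0.713, 0.132]
[0, 0, np.float64(0.198), -0.637, -0.702, 0.132]
[0, 0, np.float64(0.198), -0.649, -0.691, 0.132]
[0, 0, np.float64(0.198), -0.661, -0.68, 0.132]
[0, 0, np.float64(0.198), -0.673, -0.668, 0.132]
[0, 0, np.float64(0.198), -0.684, -0.656, 0.132]
[0, 0, np.float64(0.198), -0.696, -0.644, 0.132]
[0, 0, np.float64(0.198), -0.707, -0.632, 0.132]
[0, 0, np.float64(0.198), -0.717, -0.62, 0.132]
[0, 0, np.float64(0.198), -0.728, -0.607, 0.132]
[0, 0, np.float64(0.198), -0.738, -0.595, 0.132]
[0, 0, np.float64(0.198), -0.749, -0.582, 0.132]
[0, 0, np.float64(0.198), -0.759, -0.569, 0.132]
[0, 0, np.float64(0.198), -0.768, -0.556, 0.132]
[0, 0, np.float64(0.198), -0.778, -0.542, 0.132]
[0, 0, np.float64(0.198), -0.787, -0.529, 0.132]
[0, 0, np.float64(0.198), -0.796, -0.515, 0.132]
[0, 0, np.float64(0.198), -0.805, -0.501, 0.132]
[0, 0, np.float64(0.198), -0.813, -0.487, 0.132]
[[ 2.915e-01 -9.566e-01 -3.000e-04]
 [-9.566e-01 -2.915e-01  1.800e-03]
 [-1.800e-03 -2.000e-04 -1.000e+00]]
```

>>> {"api": "carry_out", "payload": {
  "moves": [
    [[0, 0, 0.2, -0.63, -0.71, 0.1, 1], [0, 0, 0.2, -0.64, -0.7, 0.1, 1], [0, 0, 0.2, -0.65, -0.69, 0.1, 1], [0, 0, 0.2, -0.66, -0.68, 0.1, 1], [0, 0, 0.2, -0.67, -0.67, 0.1, 1], [0, 0, 0.2, -0.68, -0.66, 0.1, 1], [0, 0, 0.2, -0.7, -0.64, 0.1, 1], [0, 0, 0.2, -0.71, -0.63, 0.1, 1]]
  ]
}}

```text
time: 0.77
tool_pos: [0.3423, -0.3379, 0.1986]
tool_rot: [-0.0, 0.76, -0.65, -0.0]
contact_force: [-0.3, 0.1, 0.7]
gripper_width: 1.003
```

>>> {"api": "carry_out", "payload": {
  "moves": [
    [[0, 0, 0.2, -0.72, -0.62, 0.13, 1], [0, 0, 0.2, -0.73, -0.61, 0.13, 1], [0, 0, 0.2, -0.74, -0.6, 0.13, 1], [0, 0, 0.2, -0.75, -0.58, 0.13, 1], [0, 0, 0.2, -0.76, -0.57, 0.13, 1], [0, 0, 0.2, -0.77, -0.56, 0.13, 1], [0, 0, 0.2, -0.78, -0.54, 0.13, 1], [0, 0, 0.2, -0.79, -0.53, 0.13, 1]]
  ]
}}

```text
time: 1.43
tool_pos: [0.5031, -0.0796, 0.1571]
tool_rot: [0.0, 0.713, -0.701, -0.0]
contact_force: [1.1, 0.2, -0.3]
gripper_width: 1.003
```

>>> {"api": "carry_out", "payload": {
  "moves": [
    [[0, 0, 0.2, -0.8, -0.51, 0.13, 1], [0, 0, 0.2, -0.8, -0.5, 0.13, 1], [0, 0, 0.2, -0.81, -0.49, 0.13, 1], [0, 0, 0, 0, 0, 0, 1], [0, 0, 0, 0, 0, 0, 1]]
  ]
}}

```text
time: 1.85
tool_pos: [0.5626, 0.0163, 0.141]
tool_rot: [-0.001, -0.696, 0.718, 0.001]
contact_force: [0.3, -0.1, -0.5]
gripper_width: 0.997
```

Run:
```python
from h import *
go([.562,.015,.035],-91.9)
f=grab_frame("side");save("s1.png",f["frame"]);np.save("side1.npy",f,allow_pickle=True)
f=grab_frame("top");save("t1.png",f["frame"]);np.save("top1.npy",f,allow_pickle=True)
```

```text
now [0.5626 0.0163 0.141 ] -91.85 1.85 [ 0.3 -0.1 -0.5] 0.9973142404812304
rows 3
[0, 0, np.float64(0.003), 0.011, 0.005, 0.883]
[0, 0, np.float64(0.003), 0.011, 0.005, 0.883]
[0, 0, np.float64(0.003), 0.011, 0.005, 0.883]
```

View pics/s1.png

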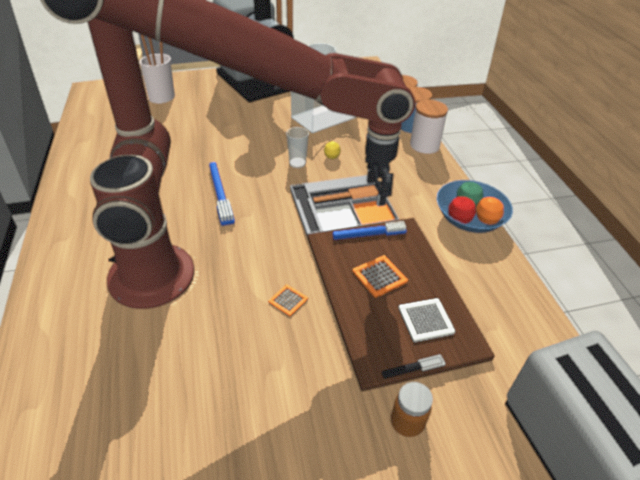

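View pics/t1.png

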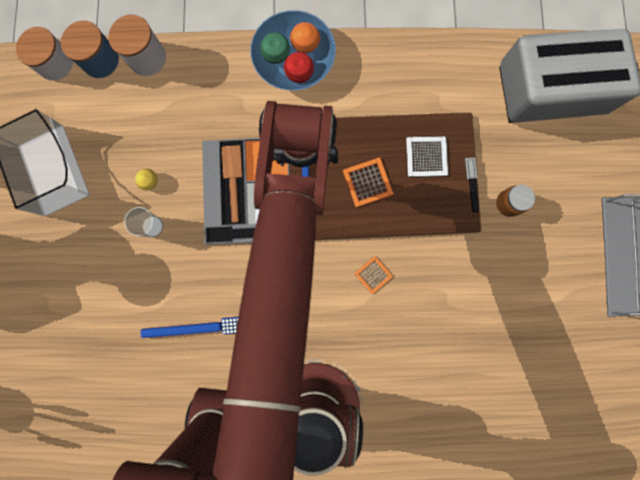

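>>> {"api": "carry_out", "payload": {
  "moves": [
    [[0, 0, 0, 0.03, 0, 0.9, 1], [0, 0, 0, 0, 0, 0.9, 1], [0, 0, 0, 0, 0, 0.7, 1], [0, 0, 0, 0, 0, 0.22, 1], [0, 0, 0, 0, 0, 0, -1], [0, 0, 0, 0, 0, 0, -1], [0, 0, 0, 0, 0, 0, -1], [0, 0, 0, 0, 0, 0, -1]]
  ]
}}

```text
time: 2.62
tool_pos: [0.5648, 0.013, 0.0361]
tool_rot: [0.002, -0.694, 0.72, -0.002]
contact_force: [1.2, -0.1, 0.5]
gripper_width: 0.454
```

>>> {"api": "carry_out", "payload": {
  "moves": [
    [[0, 0, 0, 0, 0, 0, -1], [0, 0, 0, 0, 0, 0, -1], [0, 0, 0, 0, 0, 0, -1], [0, 0, 0, 0, 0, 0, -1], [0, 0, 0, 0, 0, 0, -1]]
  ]
}}

```text
time: 3.03
tool_pos: [0.5641, 0.0134, 0.0353]
tool_rot: [0.001, -0.694, 0.72, -0.001]
contact_force: [-1.1, 0.3, 6.8]
gripper_width: 0.155
```

Run:
```python
from h import *
go([.562,.015,.072],-91.9)
f=grab_frame("side");save("s2.png",cv2.resize(f["frame"][150:290,260:460],None,fx=4,fy=4,interpolation=cv2.INTER_CUBIC))
```

```text
now [0.5641 0.0134 0.0353] -92.04 3.0333 [-1.1  0.3  6.8] 0.154598582391985
rows 1
[0, 0, np.float64(-0.027), -0.038, 0.054, -0.917]
```

View pics/s2.png

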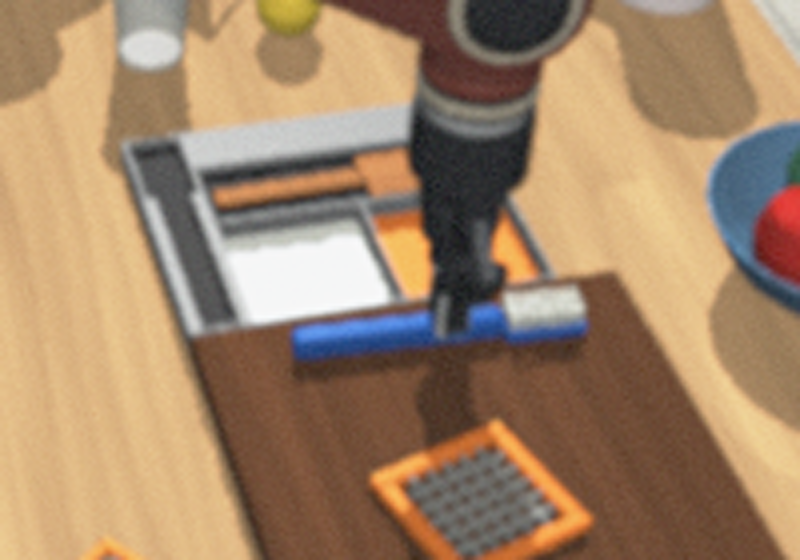

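>>> {"api": "carry_out", "payload": {
  "moves": [
    [[0, 0, 0, 0, 0, 0, -1], [0, 0, 0, 0, 0, 0, -1], [0, 0, 0, 0, 0, 0, -1]]
  ]
}}

```text
time: 3.33
tool_pos: [0.5641, 0.0134, 0.0353]
tool_rot: [0.001, -0.694, 0.72, -0.001]
contact_force: [-1.0, -0.3, 7.0]
gripper_width: 0.158
```

>>> {"api": "carry_out", "payload": {
  "moves": [
    [[0, 0, 0, 0, 0, -0.5, -1], [0, 0, 0, 0, 0, -0.6, -1], [0, 0, 0, 0, 0, 0, -1], [0, 0, 0, 0, 0, 0, -1]]
  ]
}}

```text
time: 3.67
tool_pos: [0.5642, 0.0135, 0.0791]
tool_rot: [0.001, -0.694, 0.72, -0.002]
contact_force: [0.3, -0.3, -1.2]
gripper_width: 0.16
```

Run:
```python
from h import *
go([.562,.015,.072],-91.9)
f=grab_frame("side");save("s3.png",cv2.resize(f["frame"][150:290,260:460],None,fx=4,fy=4,interpolation=cv2.INTER_CUBIC));np.save("side3.npy",f,allow_pickle=True)
```

```text
now [0.5642 0.0135 0.0791] -92.04 3.6667 [ 0.3 -0.3 -1.2] 0.16013072261122197
rows 1
[0, 0, np.float64(-0.028), -0.037, 0.055, 0.178]
```

View pics/s3.png

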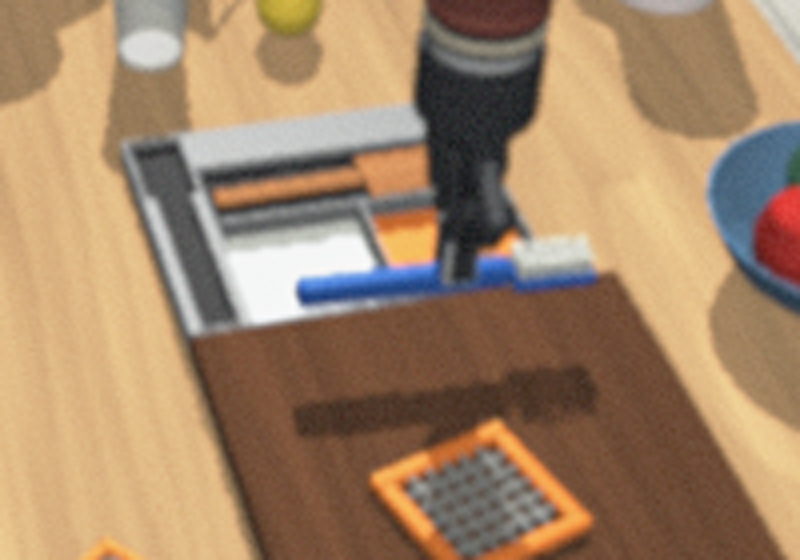

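```bash
cat >> h.py <<'E'
def bluepts(f,box):
    u0,v0,u1,v1=box;fr=f["frame"].astype(int);m=(fr[...,2]>fr[...,0]+50)&(fr[...,2]>80)
    vs,us=np.nonzero(m);k=(us>=u0)&(us<u1)&(vs>=v0)&(vs<v1)&(f["z_map"][vs,us]>0)
    return np.array([px2w(f,u,v) for u,v in zip(us[k],vs[k])]),us[k],vs[k]
E
python3 - <<'E'
from h import *
for n in ("side0","side3"):
    f=np.load(n+".npy",allow_pickle=True).item()
    P,us,vs=bluepts(f,(325,205,415,245));print(n,len(P),P.min(0).round(4),P.max(0).round(4),np.median(P,0).round(4))
    for q in (us.min(),us.max()):
        i=us==q;print(q,vs[i],P[i].round(4).tolist()[:4])
    d=np.polyfit(P[:,0],P[:,1],1);print("yaw",np.degrees(np.arctan(d[0])))
f=np.load("top0.npy",allow_pickle=True).item();P,us,vs=bluepts(f,(295,130,320,220));print(P.min(0),P.max(0))
E
```

```text
side0 480 [ 0.4618 -0.0025  0.0212] [0.6533 0.0268 0.0454] [0.5406 0.0111 0.0374]
333 [232 233 234 235 236] [[0.4631, 0.0196, 0.0424], [0.4635, 0.0205, 0.0381], [0.4627, 0.0171, 0.0378], [0.463, 0.0175, 0.0339]]
405 [230 231 232] [[0.6512, -0.0018, 0.0355], [0.6533, 0.0011, 0.029], [0.6527, -0.0012, 0.0276]]
yaw -3.8539844721808154
side3 351 [ 0.4618 -0.0087  0.0674] [0.652  0.0236 0.1058] [0.5297 0.0091 0.08  ]
334 [221 222] [[0.4618, 0.0125, 0.086], [0.4618, 0.0121, 0.083]]
408 [219] [[0.652, -0.005, 0.076]]
yaw -4.309474910777842
[0.45961754 0.00279449 0.01793286] [0.60331153 0.02703511 0.04700216]
```

Run:
```python
from h import *
go([.4188,.164,.10],1.7)
```

```text
now [0.5629 0.0136 0.0775] -92.04 3.7167 [ 0.  -0.7  0.3] 0.15207361401842764
rows 19
[0, 0, np.float64(-0.987), -0.191, 0.197, -0.03]
[0, 0, np.float64(-0.987), -0.207, 0.179, -0.03]
[0, 0, np.float64(-0.987), -0.222, 0.161, -0.03]
[0, 0, np.float64(-0.987), -0.235, 0.141, -0.03]
[0, 0, np.float64(-0.987), -0.246, 0.12, -0.03]
[0, 0, np.float64(-0.987), -0.256, 0.099, -0.03]
[0, 0, np.float64(-0.987), -0.263, 0.076, -0.03]
[0, 0, np.float64(-0.987), -0.269, 0.054, -0.03]
[0, 0, np.float64(-0.987), -0.272, 0.03, -0.03]
[0, 0, np.float64(-0.987), -0.274, 0.007, -0.03]
[0, 0, np.float64(-0.987), -0.274, -0.017, -0.03]
[0, 0, np.float64(-0.987), -0.271, -0.04, -0.03]
[0, 0, np.float64(-0.987), -0.267, -0.063, -0.03]
[0, 0, np.float64(-0.987), -0.26, -0.086, -0.03]
[0, 0, np.float64(-0.987), -0.252, -0.108, -0.03]
[0, 0, np.float64(-0.987), -0.242, -0.129, -0.03]
[0, 0, np.float64(-0.987), -0.229, -0.15, -0.03]
[0, 0, np.float64(-0.987), -0.216, -0.169, -0.03]
[0, 0, np.float64(-0.987), -0.2, -0.187, -0.03]
```

>>> {"api": "carry_out", "payload": {
  "moves": [
    [[0, 0, -0.98, -0.19, 0.2, -0.1, -1], [0, 0, -0.99, -0.21, 0.18, -0.1, -1], [0, 0, -0.99, -0.22, 0.16, -0.1, -1], [0, 0, -0.99, -0.24, 0.14, -0.1, -1], [0, 0, -0.99, -0.25, 0.12, -0.1, -1], [0, 0, -0.99, -0.26, 0.1, 0, -1], [0, 0, -0.99, -0.26, 0.08, 0, -1], [0, 0, -0.99, -0.27, 0.05, 0, -1]]
  ]
}}

```text
time: 4.38
tool_pos: [0.5001, 0.0777, 0.0954]
tool_rot: [0.001, 0.898, -0.44, -0.001]
contact_force: [-0.7, -0.3, -0.4]
gripper_width: 0.158
```

>>> {"api": "carry_out", "payload": {
  "moves": [
    [[0, 0, -0.99, -0.27, 0.03, 0, -1], [0, 0, -0.99, -0.27, 0.01, 0, -1], [0, 0, -0.99, -0.27, -0.02, 0, -1], [0, 0, -0.99, -0.27, -0.04, 0, -1], [0, 0, -0.99, -0.27, -0.06, 0, -1], [0, 0, -0.99, -0.26, -0.09, 0, -1], [0, 0, -0.98, -0.25, -0.11, 0, -1], [0, 0, -0.98, -0.24, -0.13, 0, -1]]
  ]
}}

```text
time: 5.05
tool_pos: [0.4397, 0.1405, 0.0954]
tool_rot: [0.0, 0.994, -0.111, -0.002]
contact_force: [-1.3, -0.1, 0.1]
gripper_width: 0.16
```

>>> {"api": "carry_out", "payload": {
  "moves": [
    [[0, 0, -0.98, -0.23, -0.15, 0, -1], [0, 0, -0.98, -0.22, -0.17, 0, -1], [0, 0, -0.98, -0.2, -0.19, 0, -1], [0, 0, 0, 0, 0, 0, -1], [0, 0, 0, 0, 0, 0, -1], [0, 0, 0, 0, 0, 0, -1]]
  ]
}}

```text
time: 5.55
tool_pos: [0.4182, 0.1639, 0.0965]
tool_rot: [0.0, 1.0, 0.014, -0.001]
contact_force: [0.1, -0.2, -1.4]
gripper_width: 0.161
```

Run:
```python
from h import *
go([.4188,.164,.04],1.7)
f=grab_frame("side");save("s4.png",cv2.resize(f["frame"][120:260,250:450],None,fx=4,fy=4,interpolation=cv2.INTER_CUBIC));np.save("side4.npy",f,allow_pickle=True)
P,us,vs=bluepts(f,(280,150,360,245));print(len(P),P.min(0),P.max(0),np.median(P,0))
f=grab_frame("top");save("t4.png",cv2.resize(f["frame"][105:250,195:345],None,fx=4,fy=4,interpolation=cv2.INTER_CUBIC));np.save("top4.npy",f,allow_pickle=True)
P,us,vs=bluepts(f,(195,180,320,300));print(len(P),P.min(0),P.max(0),np.median(P,0))
```

```text
now [0.4182 0.1639 0.0965] 1.6 5.55 [ 0.1 -0.2 -1.4] 0.1605686382947252
rows 2
[0, 0, np.float64(-0.01), 0.008, -0.001, 0.706]
[0, 0, np.float64(-0.01), 0.008, -0.001, 0.706]
197 [ 0.40458165  0.06157405 -0.0012486 ] [0.45494546 0.31574433 0.13166094] [0.41810385 0.11225968 0.10076546]
199 [0.38683145 0.06248719 0.01052661] [0.4351182  0.13068702 0.35302391] [0.41739206 0.09680746 0.10159283]
```

View pics/s4.png

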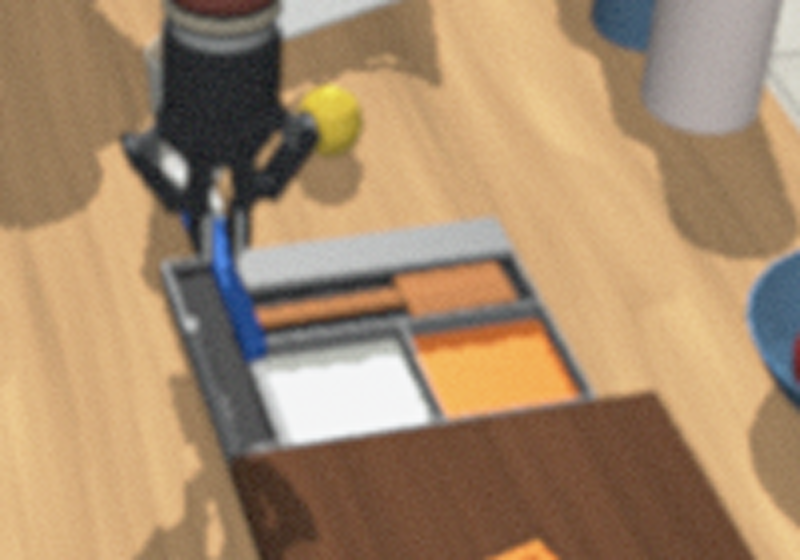

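View pics/t4.png

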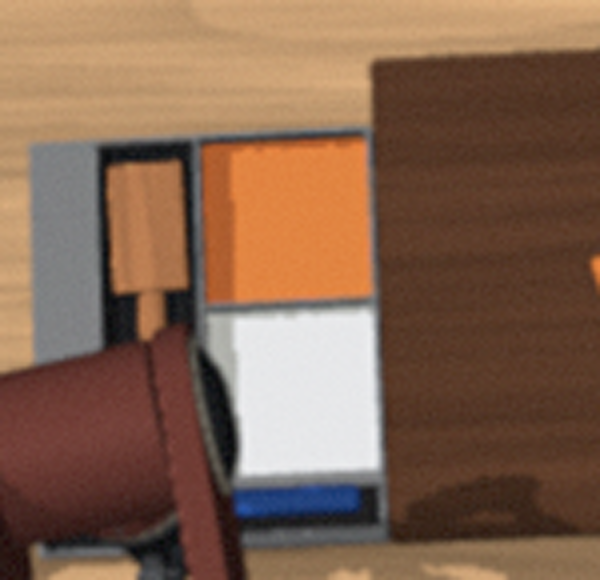

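>>> {"api": "carry_out", "payload": {
  "moves": [
    [[0, 0, -0.02, 0.02, 0.05, 0.7, -1], [0, 0, 0, 0, 0, 0.6, -1], [0, 0, 0, 0, 0, 0.3, -1], [0, 0, 0, 0, 0, 0, -1], [0, 0, 0, 0, 0, 0, -1]]
  ]
}}

```text
time: 6.07
tool_pos: [0.419, 0.1618, 0.0327]
tool_rot: [0.0, 1.0, 0.015, -0.001]
contact_force: [-0.1, -0.2, 0.2]
gripper_width: 0.158
```

Run:
```python
from h import *
go([.419,.162,.0255],1.7)
f=grab_frame("side");save("s5.png",cv2.resize(f["frame"][120:260,250:450],None,fx=4,fy=4,interpolation=cv2.INTER_CUBIC))
f=grab_frame("top");save("t5.png",cv2.resize(f["frame"][105:250,195:345],None,fx=4,fy=4,interpolation=cv2.INTER_CUBIC))
P,us,vs=bluepts(f,(195,180,320,300));print(len(P),P.min(0),P.max(0),np.median(P,0))
```

```text
now [0.419  0.1618 0.0327] 1.74 6.0667 [-0.1 -0.2  0.2] 0.15752058335609018
rows 1
[0, 0, np.float64(0.007), 0.001, -0.004, 0.181]
191 [0.3922457  0.06119216 0.00963955] [0.43078182 0.12709686 0.31014739] [0.42018639 0.09346679 0.03852144]
```

View pics/s5.png

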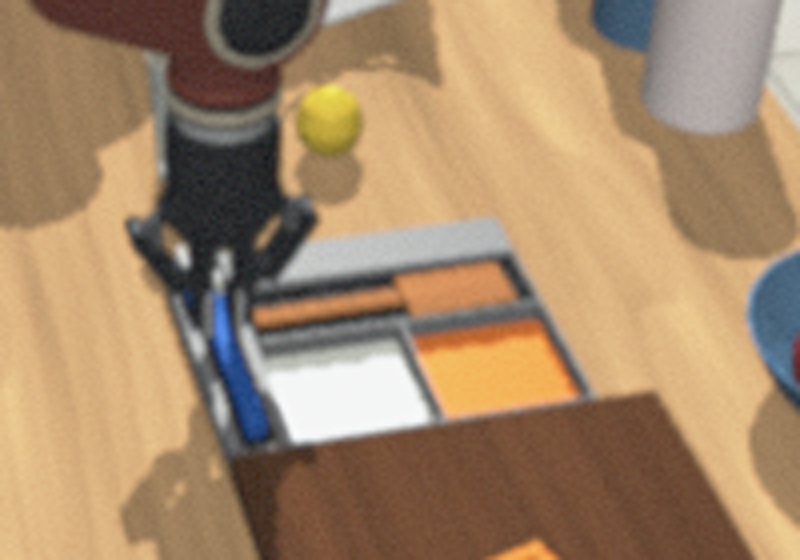

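View pics/t5.png

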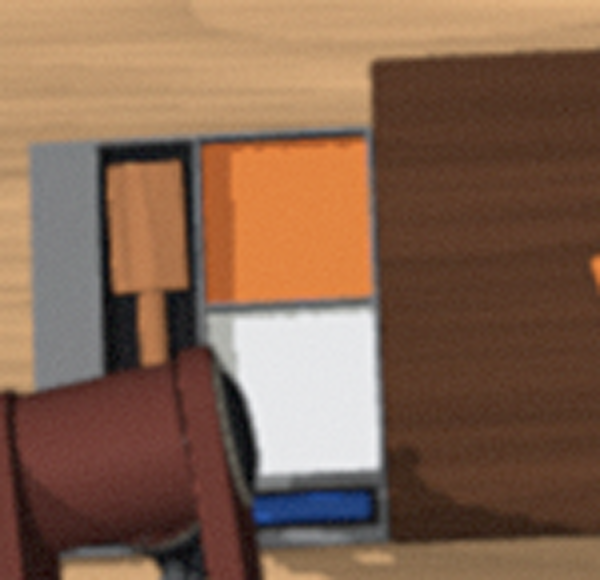

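>>> {"api": "carry_out", "payload": {
  "moves": [
    [[0, 0, 0, 0, 0, 0.08, -1], [0, 0, 0, 0, 0, 0.08, -1], [0, 0, 0, 0, 0, 0, -1], [0, 0, 0, 0, 0, 0, -1]]
  ]
}}

```text
time: 6.5
tool_pos: [0.4193, 0.1623, 0.027]
tool_rot: [-0.0, 1.0, 0.016, 0.0]
contact_force: [1.2, 0.1, -0.3]
gripper_width: 0.159
```

>>> {"api": "carry_out", "payload": {
  "moves": [
    [[0, 0, 0, 0, 0, 0, 0], [0, 0, 0, 0, 0, 0, 0], [0, 0, 0, 0, 0, 0, 0], [0, 0, 0, 0, 0, -0.3, 0], [0, 0, 0, 0, 0, -0.9, 0], [0, 0, 0, 0, 0, -0.9, 0], [0, 0, 0, 0, 0, 0, 0]]
  ]
}}

```text
time: 7.08
tool_pos: [0.4242, 0.1634, 0.1188]
tool_rot: [-0.001, 1.0, 0.016, 0.007]
contact_force: [1.0, -0.3, 1.0]
gripper_width: 0.498
```

Run:
```python
from h import *
go([.419,.162,.0255],1.7)
f=grab_frame("side");save("s6.png",cv2.resize(f["frame"][120:260,250:450],None,fx=4,fy=4,interpolation=cv2.INTER_CUBIC))
```

```text
now [0.4242 0.1634 0.1188] 1.81 7.0833 [ 1.  -0.3  1. ] 0.497900097076662
rows 3
[0, 0, np.float64(0.007), -0.043, 0.01, 0.777]
[0, 0, np.float64(0.007), -0.043, 0.01, 0.777]
[0, 0, np.float64(0.007), -0.043, 0.01, 0.777]
```

View pics/s6.png

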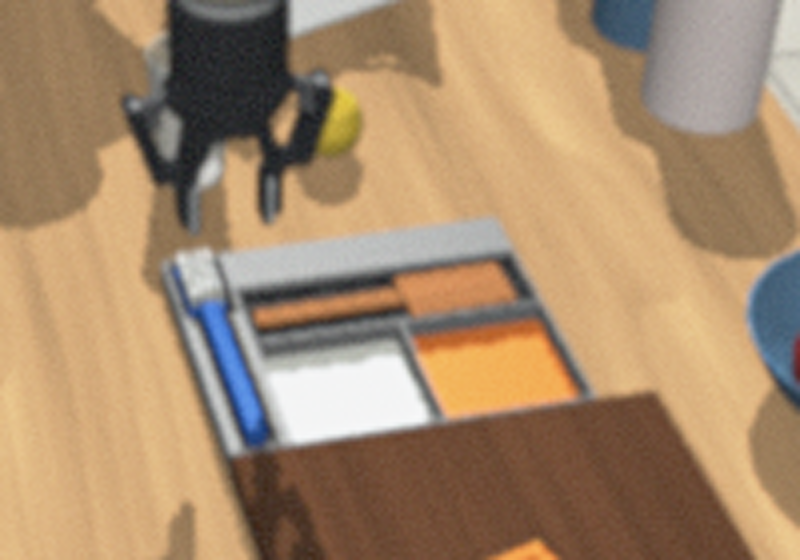

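Run:
```python
from h import *
go([.438,-.137,.08],-88.3)
```

```text
now [0.4228 0.163  0.116 ] 1.8 7.1333 [ 0.   0.7 -0. ] 0.5036053443598052
rows 19
[0, 0, np.float64(0.948), 0.008, 0.395, 0.047]
[0, 0, np.float64(0.948), 0.04, 0.393, 0.047]
[0, 0, np.float64(0.948), 0.073, 0.389, 0.047]
[0, 0, np.float64(0.948), 0.104, 0.381, 0.047]
[0, 0, np.float64(0.948), 0.136, 0.371, 0.047]
[0, 0, np.float64(0.948), 0.166, 0.359, 0.047]
[0, 0, np.float64(0.948), 0.195, 0.344, 0.047]
[0, 0, np.float64(0.948), 0.223, 0.327, 0.047]
[0, 0, np.float64(0.948), 0.249, 0.307, 0.047]
[0, 0, np.float64(0.948), 0.273, 0.285, 0.047]
[0, 0, np.float64(0.948), 0.296, 0.262, 0.047]
[0, 0, np.float64(0.948), 0.317, 0.236, 0.047]
[0, 0, np.float64(0.948), 0.335, 0.209, 0.047]
[0, 0, np.float64(0.948), 0.351, 0.181, 0.047]
[0, 0, np.float64(0.948), 0.365, 0.151, 0.047]
[0, 0, np.float64(0.948), 0.376, 0.121, 0.047]
[0, 0, np.float64(0.948), 0.385, 0.089, 0.047]
[0, 0, np.float64(0.948), 0.391, 0.057, 0.047]
[0, 0, np.float64(0.948), 0.395, 0.024, 0.047]
```

>>> {"api": "carry_out", "payload": {
  "moves": [
    [[0, 0, 0.95, 0.01, 0.39, 0, 0], [0, 0, 0.95, 0.04, 0.39, 0, 0], [0, 0, 0.95, 0.07, 0.39, 0, 0], [0, 0, 0.95, 0.1, 0.38, 0, 0], [0, 0, 0.95, 0.14, 0.37, 0, 0], [0, 0, 0.95, 0.17, 0.36, 0, 0], [0, 0, 0.95, 0.2, 0.34, 0, 0], [0, 0, 0.95, 0.22, 0.33, 0, 0]]
  ]
}}

```text
time: 7.8
tool_pos: [0.4251, 0.0355, 0.1097]
tool_rot: [0.0, 0.95, -0.313, -0.001]
contact_force: [0.4, -0.2, -0.0]
gripper_width: 0.502
```

>>> {"api": "carry_out", "payload": {
  "moves": [
    [[0, 0, 0.95, 0.25, 0.31, 0.1, 0], [0, 0, 0.95, 0.27, 0.29, 0.1, 0], [0, 0, 0.95, 0.3, 0.26, 0.1, 0], [0, 0, 0.95, 0.32, 0.24, 0.1, 0], [0, 0, 0.95, 0.34, 0.21, 0.1, 0], [0, 0, 0.95, 0.35, 0.18, 0.1, 0], [0, 0, 0.95, 0.37, 0.15, 0.1, 0], [0, 0, 0.95, 0.38, 0.12, 0.1, 0]]
  ]
}}

```text
time: 8.47
tool_pos: [0.4314, -0.0915, 0.0775]
tool_rot: [0.0, 0.796, -0.605, -0.001]
contact_force: [0.3, -1.0, -1.1]
gripper_width: 0.5
```

>>> {"api": "carry_out", "payload": {
  "moves": [
    [[0, 0, 0.95, 0.39, 0.09, 0.2, 0], [0, 0, 0.95, 0.39, 0.06, 0.2, 0], [0, 0, 0.95, 0.4, 0.02, 0.2, 0], [0, 0, 0, 0, 0, 0.4, 0], [0, 0, 0, 0, 0, 0, 0], [0, 0, 0, 0, 0, 0, 0]]
  ]
}}

```text
time: 8.97
tool_pos: [0.433, -0.138, 0.0372]
tool_rot: [0.001, 0.717, -0.698, -0.002]
contact_force: [0.2, 0.6, 0.1]
gripper_width: 0.498
```

Run:
```python
from h import *
go([.438,-.137,.0225],-88.3)
```

```text
now [ 0.433  -0.138   0.0372] -88.45 8.9667 [0.2 0.6 0.1] 0.4979315557287816
rows 1
[0, 0, np.float64(-0.031), -0.021, -0.125, 0.367]
```

>>> {"api": "carry_out", "payload": {
  "moves": [
    [[0, 0, -0.03, 0, 0, 0.2, 0], [0, 0, 0, 0, 0, 0.15, 0], [0, 0, 0, 0, 0, 0, 0], [0, 0, 0, 0, 0, 0, 0]]
  ]
}}

```text
time: 9.3
tool_pos: [0.4343, -0.1383, 0.0246]
tool_rot: [0.0, 0.718, -0.696, -0.0]
contact_force: [-1.0, -0.5, -0.2]
gripper_width: 0.502
```

Run:
```python
from h import *
go([.547,-.137,.0225],-88.3)
f=grab_frame("side");save("s7.png",cv2.resize(f["frame"][200:350,280:480],None,fx=4,fy=4,interpolation=cv2.INTER_CUBIC))
```

```text
now [ 0.4343 -0.1383  0.0246] -88.26 9.3 [-1.  -0.5 -0.2] 0.5019838546468401
rows 3
[0, 0, np.float64(0.002), 0.018, -0.939, 0.018]
[0, 0, np.float64(0.002), 0.018, -0.939, 0.018]
[0, 0, np.float64(0.002), 0.018, -0.939, 0.018]
```

View pics/s7.png

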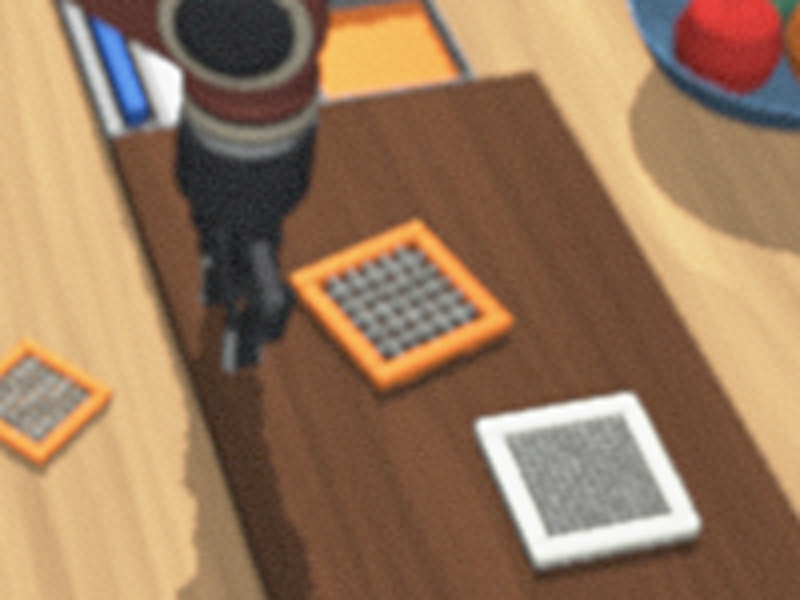

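>>> {"api": "carry_out", "payload": {
  "moves": [
    [[0, 0, 0, 0.01, -0.3, 0.05, 0], [0, 0, 0, 0, -0.3, 0, 0], [0, 0, 0, 0, -0.2, 0, 0], [0, 0, 0, 0, -0.2, 0, 0], [0, 0, 0, 0, -0.2, 0, 0], [0, 0, 0, 0, -0.2, 0, 0], [0, 0, 0, 0, -0.2, 0, 0], [0, 0, 0, 0, -0.2, 0, 0]]
  ]
}}

```text
time: 10.02
tool_pos: [0.5072, -0.1368, 0.0229]
tool_rot: [0.0, 0.718, -0.697, -0.0]
contact_force: [-0.9, 0.5, 1.0]
gripper_width: 0.502
```

>>> {"api": "carry_out", "payload": {
  "moves": [
    [[0, 0, 0, 0, -0.2, 0, 0], [0, 0, 0, 0, -0.15, 0, 0], [0, 0, 0, 0, -0.1, 0, 0], [0, 0, 0, 0, -0.05, 0, 0], [0, 0, 0, 0, 0, 0, 0]]
  ]
}}

```text
time: 10.43
tool_pos: [0.5271, -0.1364, 0.023]
tool_rot: [-0.0, 0.718, -0.697, 0.0]
contact_force: [0.2, 0.3, 0.1]
gripper_width: 0.501
```

Run:
```python
from h import *
go([.547,-.137,.0225],-88.3)
f=grab_frame("side");save("s8.png",cv2.resize(f["frame"][200:350,280:480],None,fx=4,fy=4,interpolation=cv2.INTER_CUBIC));np.save("side8.npy",f,allow_pickle=True)
```

```text
now [ 0.5271 -0.1364  0.023 ] -88.3 10.4333 [0.2 0.3 0.1] 0.5007776060202537
rows 1
[0, 0, np.float64(0.001), 0.029, -0.497, 0.012]
```

View pics/s8.png

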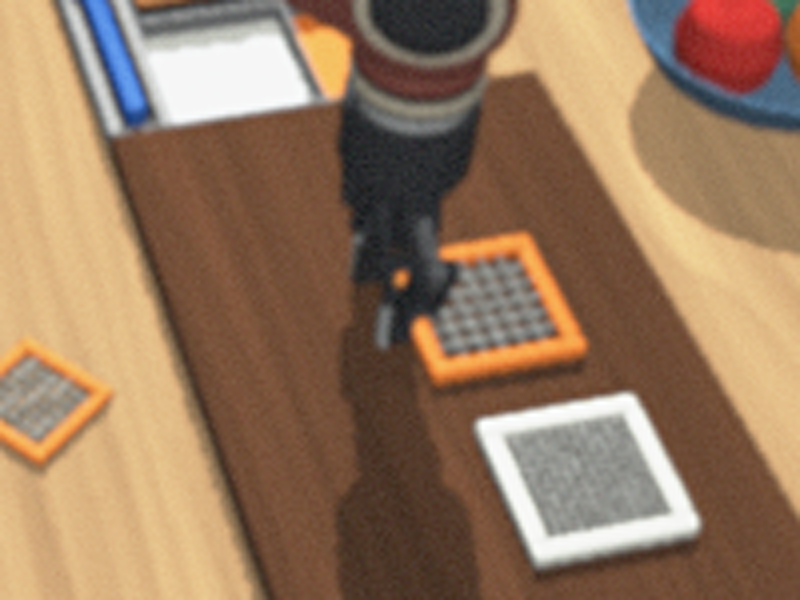

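Run:
```python
from h import *
f=np.load("side8.npy",allow_pickle=True).item()
print(crop2w(f,[(530,233),(584,344),(436,373),(395,270)],280,200,4,.032).round(4))
f=np.load("side0.npy",allow_pickle=True).item()
print(crop2w(f,[(633,393),(698,520),(537,558),(477,422)],280,200,4,.032).round(4))
```

```text
[[ 0.6353 -0.0987  0.032 ]
 [ 0.6346 -0.1913  0.032 ]
 [ 0.5419 -0.1948  0.032 ]
 [ 0.5435 -0.1121  0.032 ]]
[[ 0.6487 -0.2324  0.032 ]
 [ 0.6492 -0.3242  0.032 ]
 [ 0.5539 -0.3289  0.032 ]
 [ 0.5532 -0.234   0.032 ]]
```

>>> {"api": "carry_out", "payload": {
  "moves": [
    [[0, 0, 0, 0, -0.15, 0, 0], [0, 0, 0, 0, -0.12, 0, 0], [0, 0, 0, 0, -0.1, 0, 0], [0, 0, 0, 0, -0.06, 0, 0], [0, 0, 0, 0, -0.02, 0, 0], [0, 0, 0, 0, 0, 0, 0], [0, 0, 0, 0, 0.5, 0, 0], [0, 0, 0, 0, 0.5, -0.5, 0]]
  ]
}}

```text
time: 11.15
tool_pos: [0.5019, -0.1359, 0.0396]
tool_rot: [0.001, 0.718, -0.696, -0.003]
contact_force: [-0.8, 0.5, 0.4]
gripper_width: 0.5
```

>>> {"api": "carry_out", "payload": {
  "moves": [
    [[0, 0, 0, 0, 0, -0.9, 0], [0, 0, 0, 0.8, 0, -0.1, 0], [0, 0, 0, 0.8, 0, 0, 0], [0, 0, 0, 0.8, 0, 0, 0], [0, 0, 0, 0.8, 0, 0, 0], [0, 0, 0, 0.4, 0, 0, 0], [0, 0, 0, 0, 0, 0, 0]]
  ]
}}

```text
time: 11.73
tool_pos: [0.509, -0.284, 0.0834]
tool_rot: [0.0, 0.716, -0.698, 0.001]
contact_force: [-0.1, -1.2, 0.6]
gripper_width: 0.5
```

Run:
```python
from h import *
go([.70,-.281,.10],-88.3)
f=grab_frame("top");save("t9.png",cv2.resize(f["frame"][105:245,290:490],None,fx=4,fy=4,interpolation=cv2.INTER_CUBIC));np.save("top9.npy",f,allow_pickle=True)
f=grab_frame("side");save("s9.png",cv2.resize(f["frame"][200:350,280:480],None,fx=4,fy=4,interpolation=cv2.INTER_CUBIC));np.save("side9.npy",f,allow_pickle=True)
```

```text
now [ 0.509  -0.284   0.0834] -88.5 11.7333 [-0.1 -1.2  0.6] 0.500075169542521
rows 5
[0, 0, np.float64(-0.008), 0.01, -0.955, -0.083]
[0, 0, np.float64(-0.008), 0.011, -0.955, -0.083]
[0, 0, np.float64(-0.008), 0.011, -0.955, -0.083]
[0, 0, np.float64(-0.008), 0.012, -0.955, -0.083]
[0, 0, np.float64(-0.008), 0.013, -0.955, -0.083]
```

View pics/t9.png

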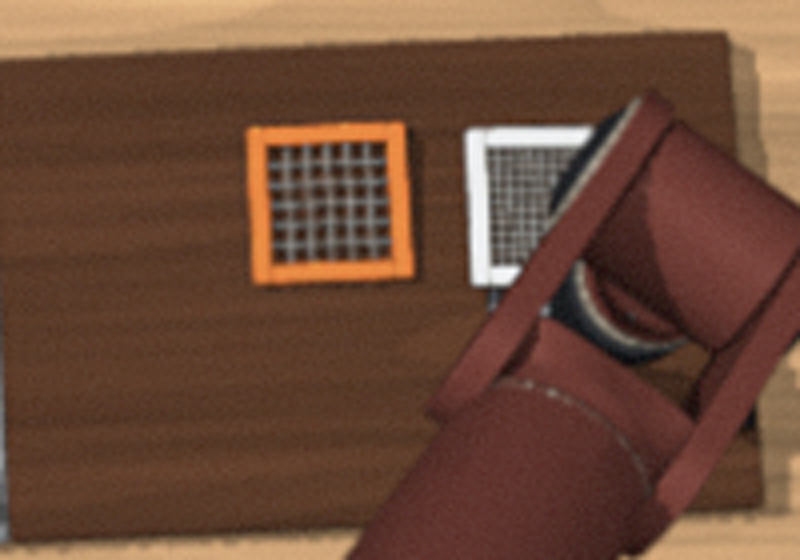

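View pics/s9.png

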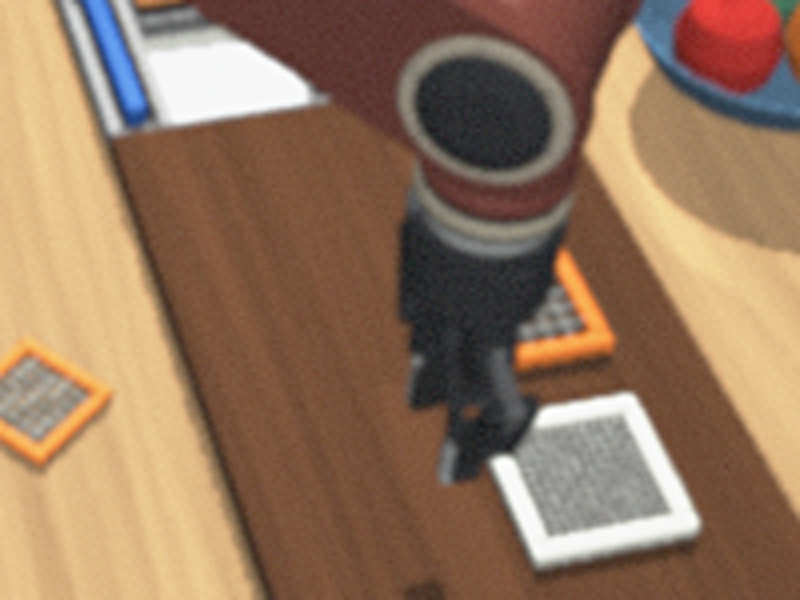

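Run:
```python
from h import *
f=np.load("top9.npy",allow_pickle=True).item()
g=crop2w(f,[(246,128),(404,122),(414,277),(254,285)],290,105,4,.032);print(g.round(4),g.mean(0))
```

```text
[[ 0.6489 -0.0977  0.032 ]
 [ 0.6515 -0.194   0.032 ]
 [ 0.5555 -0.1973  0.032 ]
 [ 0.5519 -0.1005  0.032 ]] [ 0.60194738 -0.14737751  0.032     ]
```

>>> {"api": "carry_out", "payload": {
  "moves": [
    [[0, 0, -0.03, 0, -0.95, -0.1, 0], [0, 0, 0, 0, -0.95, -0.1, 0], [0, 0, 0, 0, -0.95, 0, 0], [0, 0, 0, 0, -0.95, 0, 0], [0, 0, 0, 0, -0.7, 0, 0], [0, 0, 0, 0, 0, 0.9, 0], [0, 0, 0, 0, 0, 0.5, 0], [0, 0, 0, 0, 0, 0, 0]]
  ]
}}

```text
time: 12.5
tool_pos: [0.6853, -0.2707, 0.0278]
tool_rot: [0.001, 0.719, -0.695, -0.006]
contact_force: [-1.9, 0.7, -1.9]
gripper_width: 0.496
```

Run:
```python
from h import *
go([.69,-.281,.0228],-88.3)
```

```text
now [ 0.6853 -0.2707  0.0278] -88.01 12.5 [-1.9  0.7 -1.9] 0.4959767187359101
rows 1
[0, 0, np.float64(0.058), 0.261, -0.107, 0.124]
```

>>> {"api": "carry_out", "payload": {
  "moves": [
    [[0, 0, 0.06, 0.26, 0, 0.1, 0], [0, 0, 0, 0, 0, 0, 0], [0, 0, 0, 0, 0.3, 0, 0], [0, 0, 0, 0, 0.2, 0, 0], [0, 0, 0, 0, 0.2, 0, 0], [0, 0, 0, 0, 0.2, 0, 0], [0, 0, 0, 0, 0.2, 0, 0], [0, 0, 0, 0, 0.2, 0, 0]]
  ]
}}

```text
time: 13.17
tool_pos: [0.6364, -0.2872, 0.0315]
tool_rot: [-0.0, 0.717, -0.698, 0.0]
contact_force: [-0.8, -0.6, 0.0]
gripper_width: 0.492
```

>>> {"api": "carry_out", "payload": {
  "moves": [
    [[0, 0, 0, 0, 0.2, 0, 0], [0, 0, 0, 0, 0.2, 0, 0], [0, 0, 0, 0, 0.2, 0, 0], [0, 0, 0, 0, 0.2, 0, 0], [0, 0, 0, 0, 0.2, 0, 0], [0, 0, 0, 0, 0.1, 0, 0], [0, 0, 0, 0, 0, 0, 0]]
  ]
}}

```text
time: 13.75
tool_pos: [0.5921, -0.2882, 0.0307]
tool_rot: [0.0, 0.716, -0.698, -0.0]
contact_force: [-0.1, -0.2, -0.5]
gripper_width: 0.503
```

Run:
```python
from h import *
go([.566,-.281,.0228],-88.3)
f=grab_frame("side");save("s10.png",cv2.resize(f["frame"][220:370,280:480],None,fx=4,fy=4,interpolation=cv2.INTER_CUBIC));np.save("side10.npy",f,allow_pickle=True)
f=grab_frame("top");save("t10.png",cv2.resize(f["frame"][105:245,290:490],None,fx=4,fy=4,interpolation=cv2.INTER_CUBIC));np.save("top10.npy",f,allow_pickle=True)
```

```text
now [ 0.5921 -0.2882  0.0307] -88.48 13.75 [-0.1 -0.2 -0.5] 0.5026969857936789
rows 1
[0, 0, np.float64(-0.036), -0.198, 0.648, 0.198]
```

View pics/s10.png

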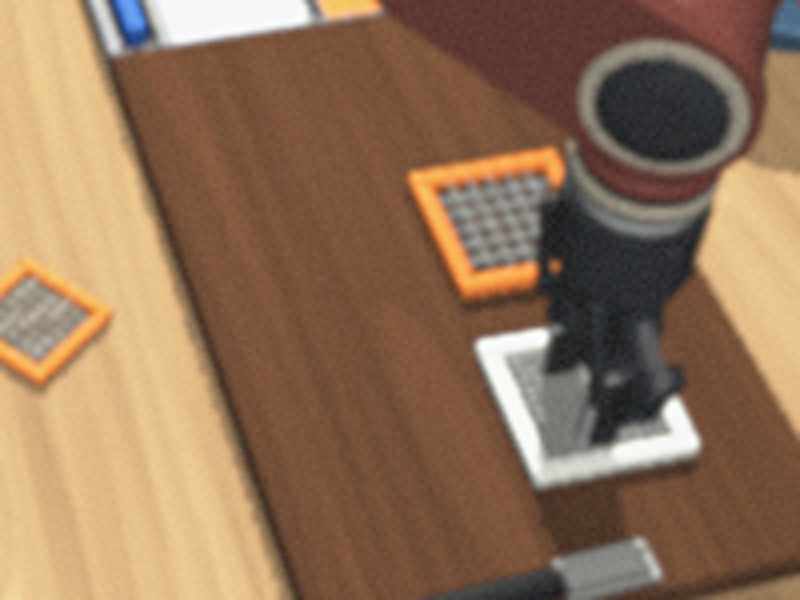

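View pics/t10.png

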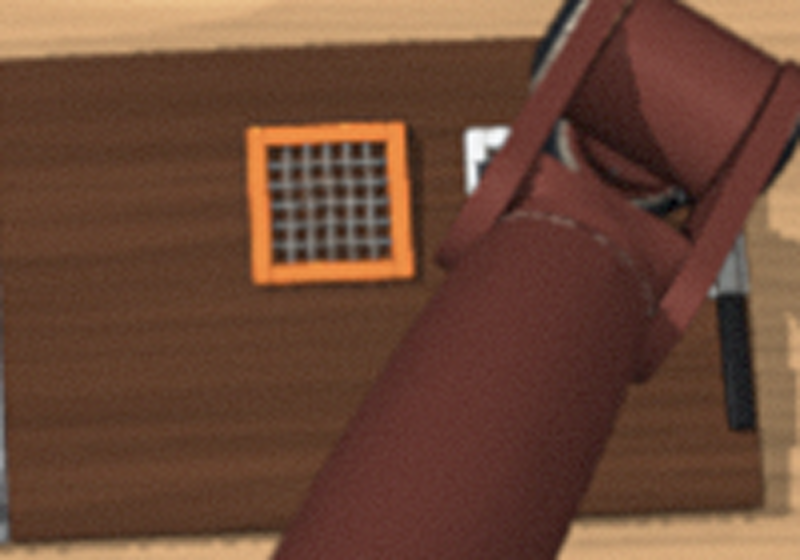

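>>> {"api": "carry_out", "payload": {
  "moves": [
    [[0, 0, -0.03, 0, 0, -0.5, 0], [0, 0, 0, -0.18, -0.6, 0, 0], [0, 0, 0, 0, -0.9, 0, 0], [0, 0, 0, 0, -0.9, 0, 0], [0, 0, 0, 0, -0.05, 0.3, 0], [0, 0, 0, 0, 0, 0.35, 0], [0, 0, 0, 0, 0, 0, 0], [0, 0, 0, 0, 0, 0, 0]]
  ]
}}

```text
time: 14.52
tool_pos: [0.6888, -0.2775, 0.0225]
tool_rot: [0.001, 0.717, -0.697, -0.002]
contact_force: [0.2, -0.4, 0.3]
gripper_width: 0.499
```

>>> {"api": "carry_out", "payload": {
  "moves": [
    [[0, 0, 0, 0, 0, 0, 0], [0, 0, 0, 0, 0, 0, 0]]
  ]
}}

```text
time: 14.68
tool_pos: [0.6901, -0.2784, 0.0252]
tool_rot: [0.0, 0.717, -0.697, -0.0]
contact_force: [0.5, 0.4, -0.1]
gripper_width: 0.499
```

Run:
```python
from h import *
go([.69,-.281,.0228],-88.3)
```

```text
now [ 0.6901 -0.2784  0.0252] -88.34 14.6833 [ 0.5  0.4 -0.1] 0.49878240250711825
rows 1
[0, 0, np.float64(-0.008), 0.065, 0.004, 0.06]
```

>>> {"api": "carry_out", "payload": {
  "moves": [
    [[0, 0, 0, 0.06, 0, 0.06, 0], [0, 0, 0, 0, 0.3, 0, 0], [0, 0, 0, 0, 0.2, 0, 0], [0, 0, 0, 0, 0.2, 0, 0], [0, 0, 0, 0, 0.2, 0, 0], [0, 0, 0, 0, 0.2, 0, 0], [0, 0, 0, 0, 0.2, 0, 0], [0, 0, 0, 0, 0.2, 0, 0]]
  ]
}}

```text
time: 15.35
tool_pos: [0.6304, -0.2824, 0.0228]
tool_rot: [-0.0, 0.717, -0.697, 0.0]
contact_force: [1.4, 0.1, 0.3]
gripper_width: 0.497
```

>>> {"api": "carry_out", "payload": {
  "moves": [
    [[0, 0, 0, 0, 0.2, 0, 0], [0, 0, 0, 0, 0.2, 0, 0], [0, 0, 0, 0, 0.2, 0, 0], [0, 0, 0, 0, 0.2, 0, 0], [0, 0, 0, 0, 0.2, 0, 0], [0, 0, 0, 0, 0.12, 0, 0], [0, 0, 0, 0, 0.05, 0, 0], [0, 0, 0, 0, 0, 0, 0]]
  ]
}}

```text
time: 16.02
tool_pos: [0.5834, -0.2836, 0.0223]
tool_rot: [0.0, 0.717, -0.697, -0.0]
contact_force: [-0.9, -0.2, 0.7]
gripper_width: 0.499
```

Run:
```python
from h import *
go([.566,-.281,.0228],-88.3)
f=grab_frame("side");save("s11.png",cv2.resize(f["frame"][220:370,280:480],None,fx=4,fy=4,interpolation=cv2.INTER_CUBIC));np.save("side11.npy",f,allow_pickle=True)
```

```text
now [ 0.5834 -0.2836  0.0223] -88.32 16.0167 [-0.9 -0.2  0.7] 0.4990624388439924
rows 1
[0, 0, np.float64(-0.004), -0.079, 0.432, -0.013]
```

View pics/s11.png

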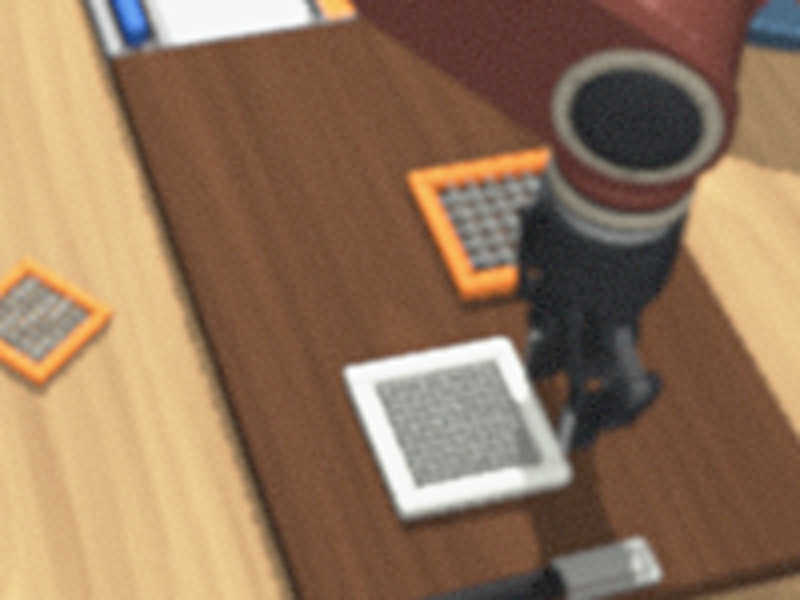

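Run:
```python
from h import *
f=np.load("side11.npy",allow_pickle=True).item()
g=crop2w(f,[(345,369),(502,338),(570,464),(405,510)],280,220,4,.032);print(g.round(4),g.mean(0))
```

```text
[[ 0.4746 -0.2372  0.032 ]
 [ 0.568  -0.2342  0.032 ]
 [ 0.5746 -0.3241  0.032 ]
 [ 0.4788 -0.3335  0.032 ]] [ 0.52400254 -0.28223697  0.032     ]
```

>>> {"api": "carry_out", "payload": {
  "moves": [
    [[0, 0, 0, 0, 0.15, 0, 0], [0, 0, 0, 0, 0.15, 0, 0], [0, 0, 0, 0, 0.1, 0, 0], [0, 0, 0, 0, 0.05, 0, 0], [0, 0, 0, 0, 0.02, 0, 0], [0, 0, 0, 0, 0, 0, 0], [0, 0, 0, 0, -0.3, 0, 0], [0, 0, 0, 0, -0.3, -0.3, 0]]
  ]
}}

```text
time: 16.73
tool_pos: [0.5871, -0.2824, 0.0315]
tool_rot: [0.001, 0.717, -0.697, -0.003]
contact_force: [-0.9, 1.1, -0.1]
gripper_width: 0.498
```

>>> {"api": "carry_out", "payload": {
  "moves": [
    [[0, 0, 0, 0, 0, -0.9, 0], [0, 0, 0, 0, 0, -0.5, 0], [0, 0, 0, 0, 0, 0, 0]]
  ]
}}

```text
time: 16.98
tool_pos: [0.5928, -0.2854, 0.0967]
tool_rot: [-0.001, 0.718, -0.696, 0.005]
contact_force: [1.1, -0.8, 1.2]
gripper_width: 0.504
```

Run:
```python
from h import *
go([.603,-.240,.08],1.7)
```

```text
now [ 0.5928 -0.2854  0.0967] -88.28 16.9833 [ 1.1 -0.8  1.2] 0.5035387902745442
rows 18
[0, 0, np.float64(-1.0), -0.063, -0.016, 0.023]
[0, 0, np.float64(-1.0), -0.061, -0.022, 0.023]
[0, 0, np.float64(-1.0), -0.059, -0.027, 0.023]
[0, 0, np.float64(-1.0), -0.056, -0.032, 0.023]
[0, 0, np.float64(-1.0), -0.053, -0.037, 0.023]
[0, 0, np.float64(-1.0), -0.05, -0.041, 0.023]
[0, 0, np.float64(-1.0), -0.046, -0.045, 0.023]
[0, 0, np.float64(-1.0), -0.042, -0.049, 0.023]
[0, 0, np.float64(-1.0), -0.038, -0.053, 0.023]
[0, 0, np.float64(-1.0), -0.033, -0.056, 0.023]
[0, 0, np.float64(-1.0), -0.028, -0.058, 0.023]
[0, 0, np.float64(-1.0), -0.023, -0.061, 0.023]
[0, 0, np.float64(-1.0), -0.017, -0.062, 0.023]
[0, 0, np.float64(-1.0), -0.012, -0.064, 0.023]
[0, 0, np.float64(-1.0), -0.006, -0.064, 0.023]
[0, 0, np.float64(-1.0), -0.001, -0.065, 0.023]
[0, 0, np.float64(-1.0), 0.005, -0.065, 0.023]
[0, 0, np.float64(-1.0), 0.011, -0.064, 0.023]
```

>>> {"api": "carry_out", "payload": {
  "moves": [
    [[0, 0, -1, -0.06, -0.02, 0, 0], [0, 0, -1, -0.06, -0.02, 0, 0], [0, 0, -1, -0.06, -0.03, 0, 0], [0, 0, -1, -0.06, -0.03, 0, 0], [0, 0, -1, -0.05, -0.04, 0, 0], [0, 0, -1, -0.05, -0.04, 0, 0], [0, 0, -1, -0.05, -0.05, 0, 0], [0, 0, -1, -0.04, -0.05, 0, 0]]
  ]
}}

```text
time: 17.65
tool_pos: [0.5938, -0.2628, 0.0894]
tool_rot: [-0.0, 0.913, -0.407, -0.001]
contact_force: [0.6, 0.0, -0.3]
gripper_width: 0.502
```

>>> {"api": "carry_out", "payload": {
  "moves": [
    [[0, 0, -1, -0.04, -0.05, 0, 0], [0, 0, -1, -0.03, -0.06, 0, 0], [0, 0, -1, -0.03, -0.06, 0, 0], [0, 0, -1, -0.02, -0.06, 0, 0], [0, 0, -1, -0.02, -0.06, 0, 0], [0, 0, -1, -0.01, -0.06, 0, 0], [0, 0, -1, -0.01, -0.06, 0, 0], [0, 0, -1, 0, -0.07, 0, 0]]
  ]
}}

```text
time: 18.32
tool_pos: [0.5981, -0.2427, 0.0894]
tool_rot: [-0.0, 0.998, -0.07, -0.001]
contact_force: [-0.4, 0.4, 0.1]
gripper_width: 0.502
```

>>> {"api": "carry_out", "payload": {
  "moves": [
    [[0, 0, -1, 0, -0.07, 0.2, 0], [0, 0, -1, 0.01, -0.06, 0.6, 0], [0, 0, 0, 0, 0, 0.6, 0], [0, 0, 0, 0, 0, 0, 0], [0, 0, 0, 0, 0, 0, 0], [0, 0, 0, 0, 0, 0, 0]]
  ]
}}

```text
time: 18.82
tool_pos: [0.6, -0.2381, 0.0351]
tool_rot: [0.0, 1.0, 0.015, 0.0]
contact_force: [-0.9, 0.3, 0.6]
gripper_width: 0.501
```

Run:
```python
from h import *
go([.603,-.240,.0228],1.7)
f=grab_frame("top");save("t12.png",cv2.resize(f["frame"][105:245,290:490],None,fx=4,fy=4,interpolation=cv2.INTER_CUBIC));np.save("top12.npy",f,allow_pickle=True)
```

```text
now [ 0.6    -0.2381  0.0351] 1.68 18.8167 [-0.9  0.3  0.6] 0.5008601664357556
rows 1
[0, 0, np.float64(-0.003), 0.074, 0.048, 0.307]
```

View pics/t12.png

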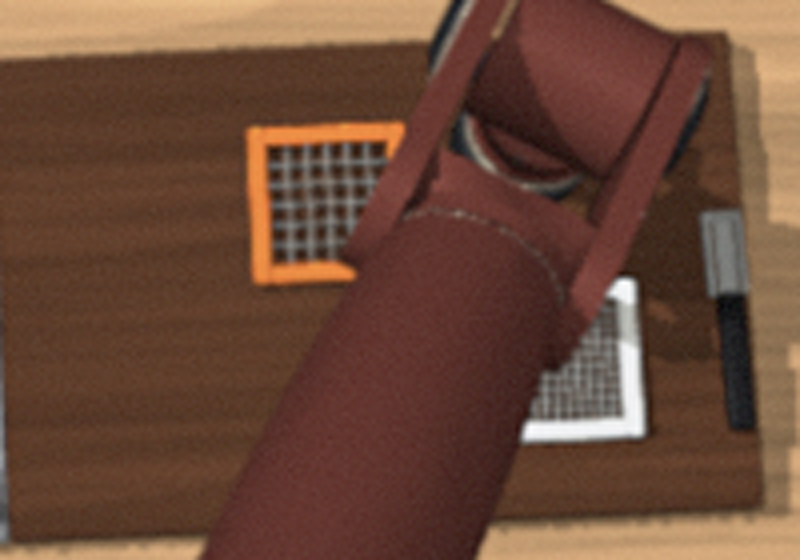

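>>> {"api": "carry_out", "payload": {
  "moves": [
    [[0, 0, 0, 0.08, 0, 0.2, 0], [0, 0, 0, 0, 0, 0.1, 0], [0, 0, 0, 0, -0.4, 0, 0], [0, 0, 0, 0, -0.2, 0, 0], [0, 0, 0, 0, -0.2, 0, 0], [0, 0, 0, 0.01, -0.25, 0, 0], [0, 0, 0, 0.01, -0.25, 0, 0], [0, 0, 0, 0.01, -0.25, 0, 0]]
  ]
}}

```text
time: 19.53
tool_pos: [0.6024, -0.1747, 0.0227]
tool_rot: [0.0, 1.0, 0.015, 0.0]
contact_force: [-0.3, -1.6, -0.6]
gripper_width: 0.5
```

>>> {"api": "carry_out", "payload": {
  "moves": [
    [[0, 0, 0, 0.01, -0.25, 0, 0], [0, 0, 0, 0.01, -0.25, 0, 0], [0, 0, 0, 0.01, -0.25, 0, 0], [0, 0, 0, 0.01, -0.25, 0, 0], [0, 0, 0, 0, -0.25, 0, 0], [0, 0, 0, 0, -0.2, 0, 0], [0, 0, 0, 0, -0.1, 0, 0], [0, 0, 0, 0, 0, 0, 0]]
  ]
}}

```text
time: 20.2
tool_pos: [0.602, -0.1127, 0.0225]
tool_rot: [-0.0, 1.0, 0.015, -0.0]
contact_force: [0.2, -0.2, 0.0]
gripper_width: 0.499
```

Run:
```python
from h import *
go([.6,-.0915,.0228],1.7)
f=grab_frame("top");save("t13.png",cv2.resize(f["frame"][105:245,195:395],None,fx=4,fy=4,interpolation=cv2.INTER_CUBIC));np.save("top13.npy",f,allow_pickle=True)
f=grab_frame("side");save("s13.png",cv2.resize(f["frame"][170:320,280:480],None,fx=4,fy=4,interpolation=cv2.INTER_CUBIC));np.save("side13.npy",f,allow_pickle=True)
```

```text
now [ 0.602  -0.1127  0.0225] 1.75 20.2 [ 0.2 -0.2  0. ] 0.4992568906895783
rows 1
[0, 0, np.float64(0.01), -0.033, -0.531, -0.008]
```

View pics/t13.png

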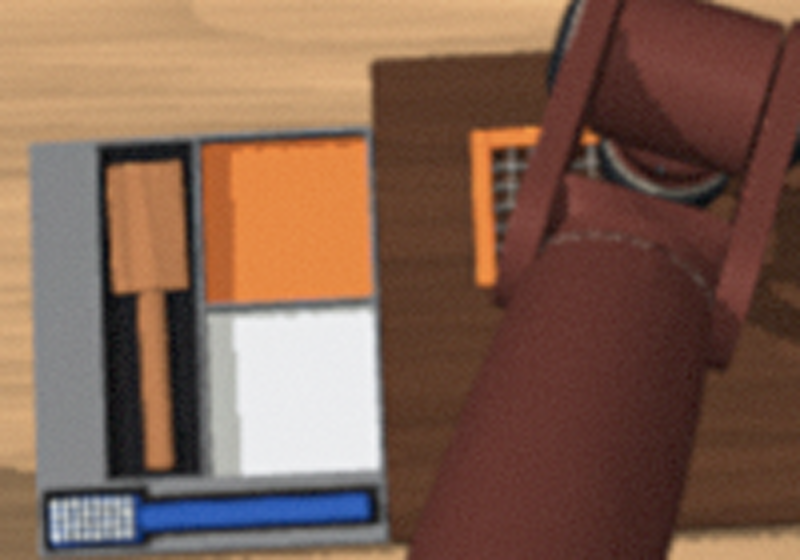

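View pics/s13.png

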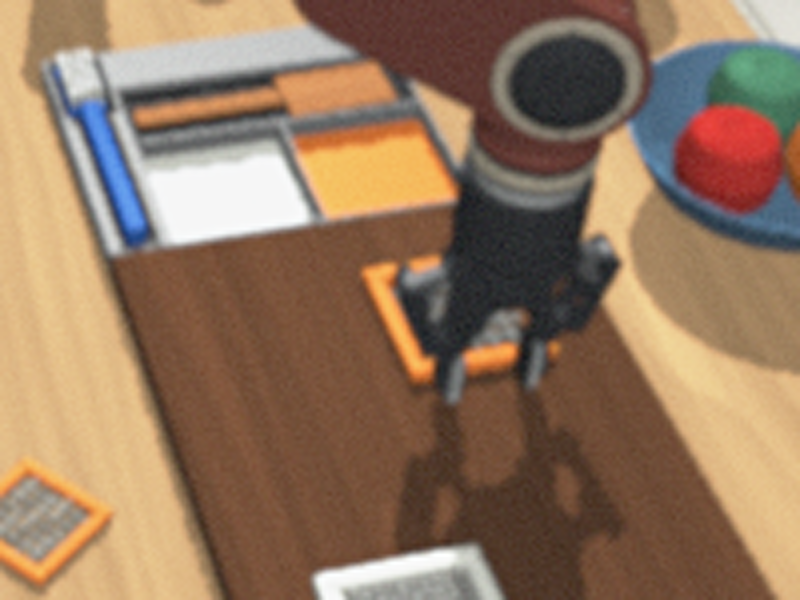

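Run:
```python
from h import *
f=np.load("top13.npy",allow_pickle=True).item()
g=crop2w(f,[(470,132),(479,287)],195,105,4,.032);print(g.round(4),g.mean(0))
b=crop2w(f,[(370,132),(373,300),(376,308),(381,474)],195,105,4,.02);print(b)
f=np.load("side13.npy",allow_pickle=True).item()
g=crop2w(f,[(363,268),(418,371),(558,345)],280,170,4,.032);print(g.round(4))
b=crop2w(f,[(459,190),(324,216),(312,221),(163,244)],280,170,4,.02);print(b)
```

```text
[[ 0.6478 -0.0029  0.032 ]
 [ 0.5521 -0.0071  0.032 ]] [ 0.59995391 -0.00501387  0.032     ]
[[0.65215698 0.05859848 0.02      ]
 [0.54747395 0.05760334 0.02      ]
 [0.54251017 0.0558218  0.02      ]
 [0.44099576 0.05375407 0.02      ]]
[[ 0.5562 -0.005   0.032 ]
 [ 0.5622 -0.0996  0.032 ]
 [ 0.655  -0.0956  0.032 ]]
[[0.64860347 0.06897829 0.02      ]
 [0.55049652 0.06095247 0.02      ]
 [0.54121129 0.05766234 0.02      ]
 [0.43882064 0.05464282 0.02      ]]
```

>>> {"api": "carry_out", "payload": {
  "moves": [
    [[0, 0, 0, 0, -0.2, 0, 0], [0, 0, 0, 0, -0.25, 0, 0], [0, 0, 0, 0, -0.25, 0, 0], [0, 0, 0, 0, -0.25, 0, 0], [0, 0, 0, 0, -0.25, 0, 0], [0, 0, 0, 0, -0.25, 0, 0], [0, 0, 0, 0, -0.25, 0, 0], [0, 0, 0, 0, -0.25, 0, 0]]
  ]
}}

```text
time: 20.97
tool_pos: [0.5996, -0.0346, 0.0225]
tool_rot: [0.0, 1.0, 0.015, -0.0]
contact_force: [-0.4, -0.8, 1.1]
gripper_width: 0.503
```

>>> {"api": "carry_out", "payload": {
  "moves": [
    [[0, 0, 0, 0, -0.2, 0, 0], [0, 0, 0, 0, -0.2, 0, 0], [0, 0, 0, 0, -0.15, 0, 0], [0, 0, 0, 0, -0.1, 0, 0], [0, 0, 0, 0, 0, 0, 0], [0, 0, 0, 0, 0, 0, 0]]
  ]
}}

```text
time: 21.47
tool_pos: [0.5988, -0.0096, 0.0224]
tool_rot: [-0.0, 1.0, 0.015, -0.0]
contact_force: [-0.1, 0.5, -0.1]
gripper_width: 0.497
```

Run:
```python
from h import *
go([.597,.0495,.0228],1.7)
f=grab_frame("top");save("t14.png",cv2.resize(f["frame"][105:245,195:395],None,fx=4,fy=4,interpolation=cv2.INTER_CUBIC));np.save("top14.npy",f,allow_pickle=True)
f=grab_frame("side");save("s14.png",cv2.resize(f["frame"][150:300,280:480],None,fx=4,fy=4,interpolation=cv2.INTER_CUBIC));np.save("side14.npy",f,allow_pickle=True)
```

```text
now [ 0.5988 -0.0096  0.0224] 1.71 21.4667 [-0.1  0.5 -0.1] 0.4973072350088955
rows 2
[0, 0, np.float64(0.001), -0.001, -0.739, -0.005]
[0, 0, np.float64(0.001), -0.001, -0.739, -0.005]
```

View pics/t14.png

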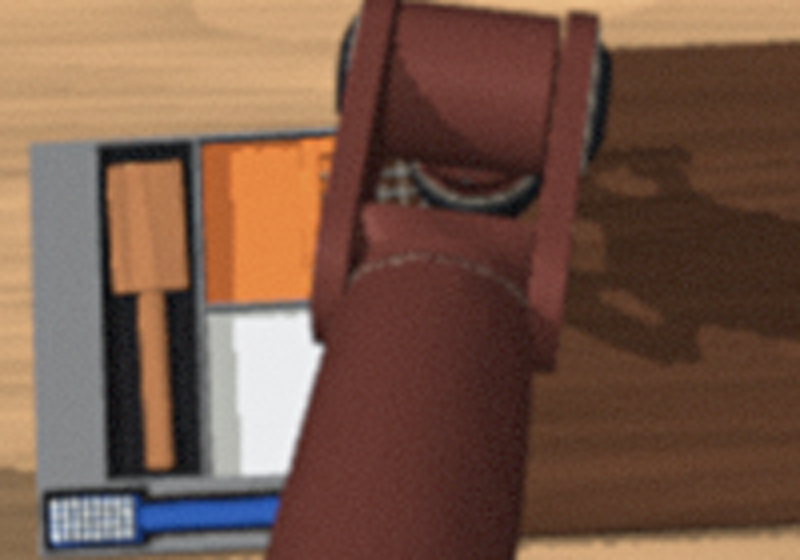

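View pics/s14.png

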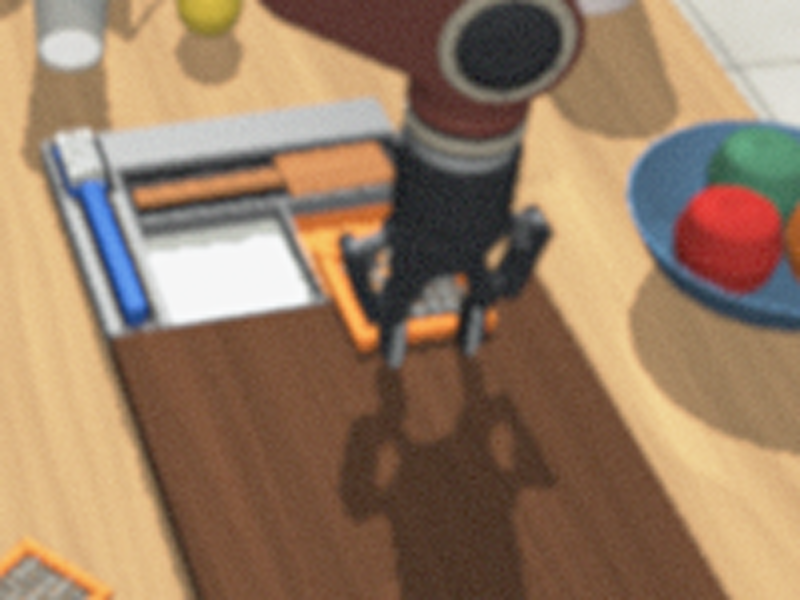

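>>> {"api": "carry_out", "payload": {
  "moves": [
    [[0, 0, 0, 0, -0.15, 0, 0], [0, 0, 0, 0, -0.15, 0, 0], [0, 0, 0, 0, -0.15, 0, 0], [0, 0, 0, 0, -0.1, 0, 0], [0, 0, 0, 0, 0, 0, 0]]
  ]
}}

```text
time: 21.98
tool_pos: [0.5983, 0.0132, 0.0226]
tool_rot: [-0.0, 1.0, 0.015, 0.0]
contact_force: [-0.0, -0.3, -0.1]
gripper_width: 0.498
```

Run:
```python
from h import *
go([.597,.0495,.0228],1.7)
f=grab_frame("side");save("s15.png",cv2.resize(f["frame"][150:300,280:480],None,fx=4,fy=4,interpolation=cv2.INTER_CUBIC));np.save("side15.npy",f,allow_pickle=True)
```

```text
now [0.5983 0.0132 0.0226] 1.75 21.9833 [-0.  -0.3 -0.1] 0.4983613654920792
rows 1
[0, 0, np.float64(0.01), -0.004, -0.907, -0.006]
```

View pics/s15.png

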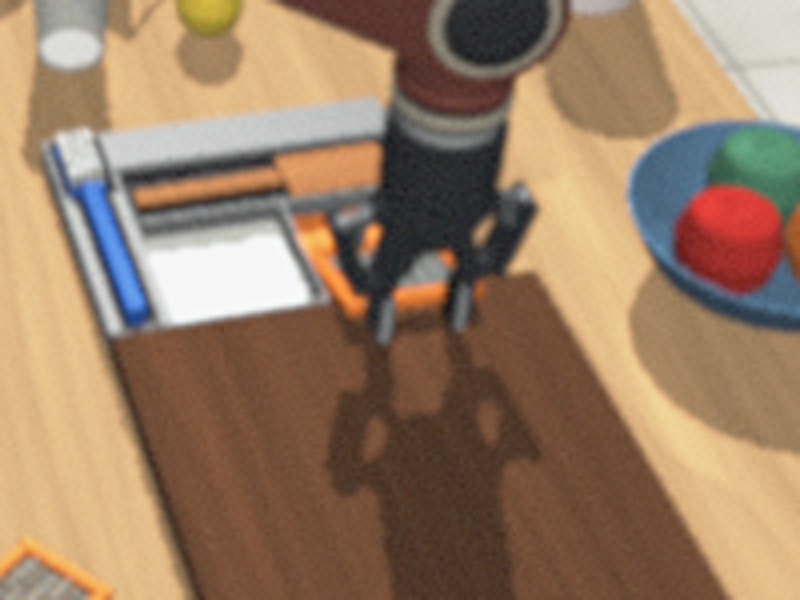

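>>> {"api": "carry_out", "payload": {
  "moves": [
    [[0, 0, 0, 0, -0.15, 0, 0], [0, 0, 0, 0, -0.15, 0, 0], [0, 0, 0, 0, -0.15, 0, 0], [0, 0, 0, 0, -0.15, 0, 0], [0, 0, 0, 0, -0.1, 0, 0], [0, 0, 0, 0, -0.1, 0, 0], [0, 0, 0, 0, -0.1, 0, 0], [0, 0, 0, 0, 0, 0, 0]]
  ]
}}

```text
time: 22.7
tool_pos: [0.5972, 0.049, 0.0225]
tool_rot: [-0.0, 1.0, 0.015, -0.0]
contact_force: [-0.9, 0.6, -0.1]
gripper_width: 0.496
```

Run:
```python
from h import *
go([.597,.0495,.0228],1.7)
f=grab_frame("side");save("s16.png",cv2.resize(f["frame"][150:300,280:480],None,fx=4,fy=4,interpolation=cv2.INTER_CUBIC));np.save("side16.npy",f,allow_pickle=True)
```

```text
now [0.5972 0.049  0.0225] 1.73 22.7 [-0.9  0.6 -0.1] 0.4960910166313409
rows 1
[0, 0, np.float64(0.007), -0.004, -0.013, -0.008]
```

View pics/s16.png

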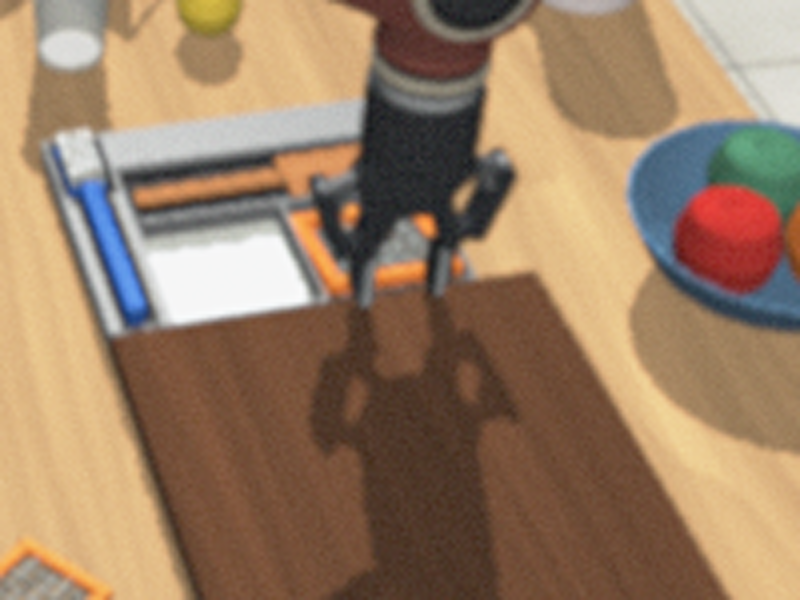

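>>> {"api": "carry_out", "payload": {
  "moves": [
    [[0, 0, 0, 0, 0.1, -0.3, 0], [0, 0, 0, 0, 0.3, -0.9, 0], [0, 0, 0, -0.3, 0.8, -0.5, 0], [0, 0, 0, -0.3, 0.9, 0, 0], [0, 0, 0, -0.3, 0.9, 0, 0], [0, 0, 0, -0.3, 0.9, 0, 0], [0, 0, 0, -0.3, 0.9, 0, 0], [0, 0, 0, -0.3, 0.9, 0, 0]]
  ]
}}

```text
time: 23.42
tool_pos: [0.5315, -0.1841, 0.092]
tool_rot: [0.0, 1.0, 0.015, 0.001]
contact_force: [-0.4, -0.6, 0.2]
gripper_width: 0.499
```

>>> {"api": "carry_out", "payload": {
  "moves": [
    [[0, 0, 0, -0.3, 0.9, 0, 0], [0, 0, 0, -0.3, 0.9, 0, 0], [0, 0, 0, -0.1, 0.9, 0, 0], [0, 0, 0, 0, 0.9, 0, 0], [0, 0, 0, 0, 0.4, 0, 0], [0, 0, 0, 0, 0, 0, 0], [0, 0, 0, 0, 0, 0, 0], [0, 0, 0, 0, 0, 0, 0]]
  ]
}}

```text
time: 24.08
tool_pos: [0.5088, -0.3417, 0.0906]
tool_rot: [-0.0, 1.0, 0.015, -0.0]
contact_force: [0.9, -0.0, 0.5]
gripper_width: 0.499
```

Run:
```python
from h import *
go([.507,-.352,.06],1.7)
f=grab_frame("top");save("t17.png",cv2.resize(f["frame"][105:245,195:395],None,fx=4,fy=4,interpolation=cv2.INTER_CUBIC));np.save("top17.npy",f,allow_pickle=True)
f=grab_frame("side");save("s17.png",f["frame"]);np.save("side17.npy",f,allow_pickle=True)
P=[px2w(f,u,v) for u,v in [(360,207),(387,204)]];print(P)
```

```text
now [ 0.5088 -0.3417  0.0906] 1.73 24.0833 [ 0.9 -0.   0.5] 0.49868520442860864
rows 1
[0, 0, np.float64(0.005), -0.052, 0.256, 0.765]
[array([ 0.40288916, -0.32215212,  0.41323421]), array([ 0.43801566, -0.34211029,  0.42990052])]
```

View pics/t17.png

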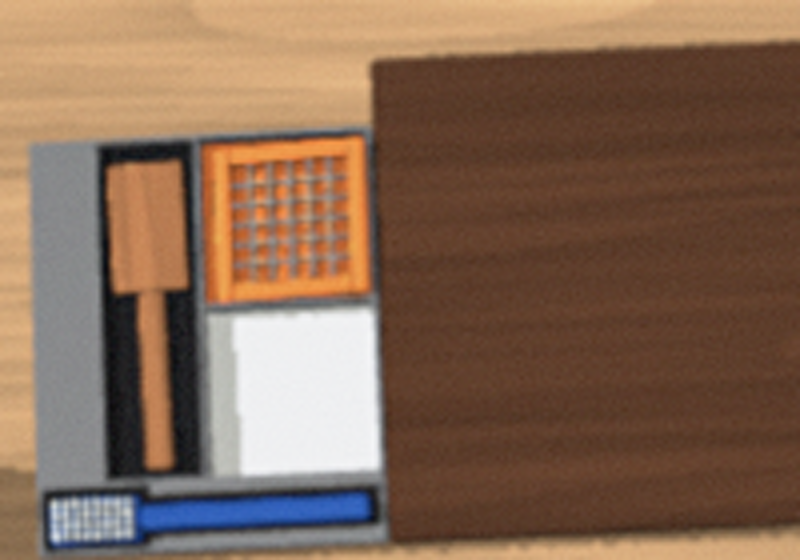

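View pics/s17.png

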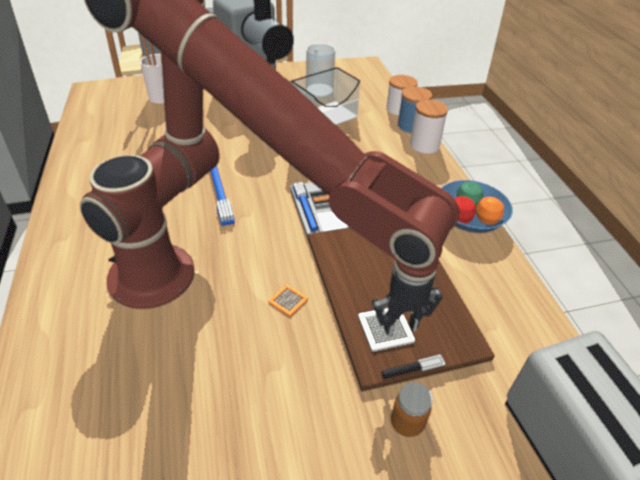

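Run:
```python
from h import *
f=np.load("top17.npy",allow_pickle=True).item()
def md(a,b):
    u=int(195+a/4);v=int(105+b/4)
    return np.median([px2w(f,uu,vv)[2] for uu in(u-1,u,u+1) for vv in (v-1,v,v+1)]).round(4)
print([md(*p) for p in[(220,220),(361,215),(290,150),(295,291)]])
f=np.load("side17.npy",allow_pickle=True).item()
save("s17c.png",cv2.resize(f["frame"][280:400,330:490],None,fx=5,fy=5,interpolation=cv2.INTER_CUBIC))
```

```text
[np.float64(0.0152), np.float64(0.0308), np.float64(0.0234), np.float64(0.0231)]
```

View pics/s17c.png

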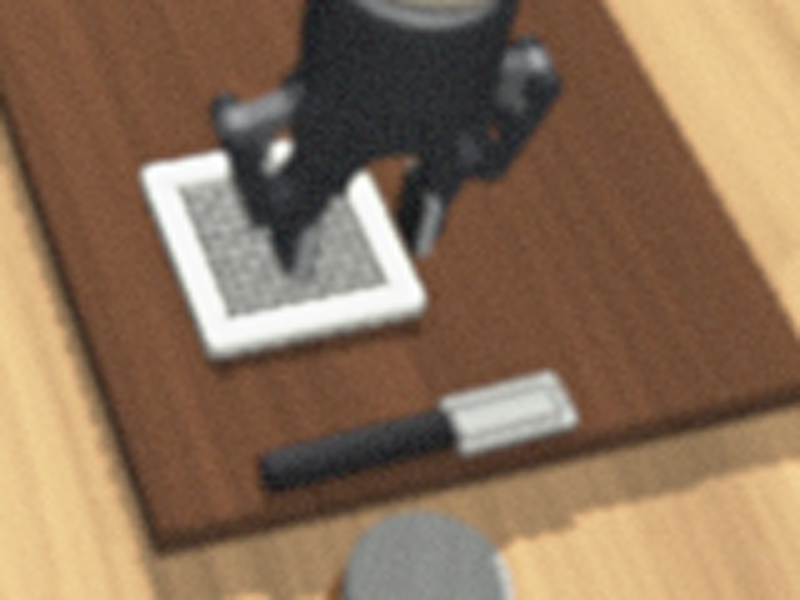

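Run:
```python
from h import *
f=np.load("side17.npy",allow_pickle=True).item()
g=crop2w(f,[(140,172),(213,346),(426,297)],330,280,5,.032);print(g.round(4), (g[0]+g[2])/2)
print(crop2w(f,[(262,470),(575,405),(553,373)],330,280,5,.03).round(4))
g=crop2w(f,[(216,357),(428,311)],330,280,5,.022);print(g.round(4))
```

```text
[[ 0.455  -0.2392  0.032 ]
 [ 0.4597 -0.3337  0.032 ]
 [ 0.556  -0.329   0.032 ]] [ 0.50549994 -0.28411667  0.032     ]
[[ 0.4622 -0.3937  0.03  ]
 [ 0.5987 -0.3923  0.03  ]
 [ 0.5957 -0.3756  0.03  ]]
[[ 0.4624 -0.3329  0.022 ]
 [ 0.5584 -0.3297  0.022 ]]
```

>>> {"api": "carry_out", "payload": {
  "moves": [
    [[0, 0, 0, 0, 0.25, 0, 0], [0, 0, 0, 0, 0, 0, 0], [0, 0, 0, 0, 0, 0.5, 0], [0, 0, 0, 0, 0, 0.5, 0], [0, 0, 0, 0, 0, 0.4, 0], [0, 0, 0, 0, 0, 0, 0], [0, 0, 0, 0, 0, 0, 0], [0, 0, 0, 0, 0, 0, 0]]
  ]
}}

```text
time: 24.85
tool_pos: [0.5097, -0.353, 0.0356]
tool_rot: [0.0, 1.0, 0.015, 0.001]
contact_force: [-0.4, 0.8, 0.7]
gripper_width: 0.499
```

Run:
```python
from h import *
go([.5085,-.351,.0228],1.7)
f=grab_frame("side")
save("s18c.png",cv2.resize(f["frame"][280:400,330:490],None,fx=5,fy=5,interpolation=cv2.INTER_CUBIC))
```

```text
now [ 0.5097 -0.353   0.0356] 1.71 24.85 [-0.4  0.8  0.7] 0.4994233726357101
rows 1
[0, 0, np.float64(0.003), -0.029, -0.051, 0.319]
```

View pics/s18c.png

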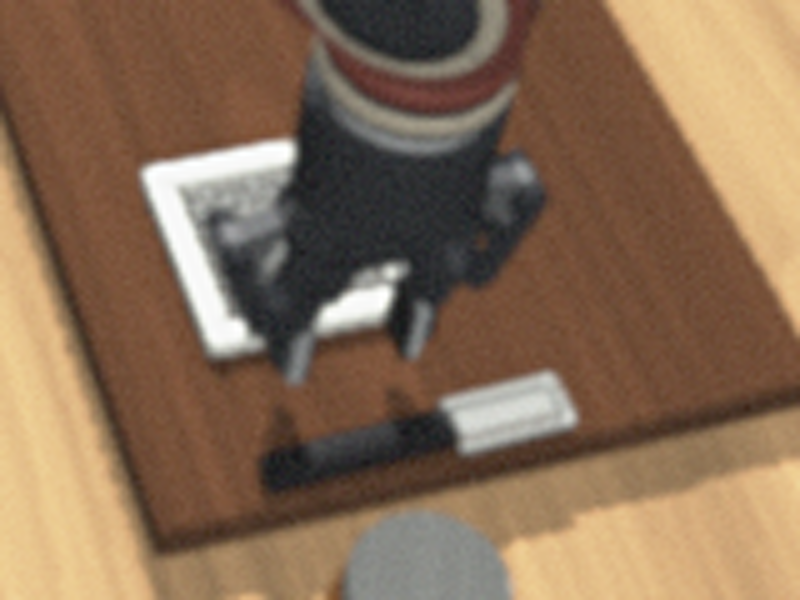

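>>> {"api": "carry_out", "payload": {
  "moves": [
    [[0, 0, 0, -0.03, 0, 0.2, 0], [0, 0, 0, 0, 0, 0.12, 0], [0, 0, 0, 0, 0, 0, 0], [0, 0, 0, 0, -0.15, 0, 0], [0, 0, 0, 0, -0.15, 0, 0], [0, 0, 0, 0, -0.2, 0, 0], [0, 0, 0, 0, -0.25, 0, 0], [0, 0, 0, 0, -0.25, 0, 0]]
  ]
}}

```text
time: 25.57
tool_pos: [0.5068, -0.3118, 0.0219]
tool_rot: [0.0, 1.0, 0.015, 0.0]
contact_force: [-0.6, -0.1, 0.6]
gripper_width: 0.498
```

>>> {"api": "carry_out", "payload": {
  "moves": [
    [[0, 0, 0, -0.005, -0.25, 0, 0], [0, 0, 0, -0.005, -0.25, 0, 0], [0, 0, 0, -0.005, -0.25, 0, 0], [0, 0, 0, -0.005, -0.25, 0, 0], [0, 0, 0, -0.005, -0.25, 0, 0], [0, 0, 0, -0.005, -0.25, 0, 0], [0, 0, 0, -0.005, -0.25, 0, 0], [0, 0, 0, -0.005, -0.25, 0, 0]]
  ]
}}

```text
time: 26.23
tool_pos: [0.5027, -0.2319, 0.0218]
tool_rot: [0.0, 1.0, 0.015, 0.0]
contact_force: [0.3, -0.9, 0.5]
gripper_width: 0.501
```

>>> {"api": "carry_out", "payload": {
  "moves": [
    [[0, 0, 0, -0.005, -0.25, 0, 0], [0, 0, 0, -0.005, -0.25, 0, 0], [0, 0, 0, -0.005, -0.25, 0, 0], [0, 0, 0, -0.005, -0.25, 0, 0], [0, 0, 0, 0, -0.2, 0, 0], [0, 0, 0, 0, -0.15, 0, 0], [0, 0, 0, 0, -0.1, 0, 0], [0, 0, 0, 0, 0, 0, 0]]
  ]
}}

```text
time: 26.9
tool_pos: [0.4999, -0.1738, 0.0214]
tool_rot: [-0.0, 1.0, 0.015, -0.0]
contact_force: [-0.3, -0.8, -0.0]
gripper_width: 0.503
```

Run:
```python
from h import *
go([.5,-.092,.0228],1.7)
f=grab_frame("top");save("t19.png",cv2.resize(f["frame"][105:245,195:395],None,fx=4,fy=4,interpolation=cv2.INTER_CUBIC));np.save("top19.npy",f,allow_pickle=True)
f=grab_frame("side");save("s19.png",cv2.resize(f["frame"][170:320,280:480],None,fx=4,fy=4,interpolation=cv2.INTER_CUBIC));np.save("side19.npy",f,allow_pickle=True)
```

```text
now [ 0.4999 -0.1738  0.0214] 1.74 26.9 [-0.3 -0.8 -0. ] 0.5025972407950449
rows 3
[0, 0, np.float64(0.003), 0.022, -0.681, -0.012]
[0, 0, np.float64(0.003), 0.022, -0.681, -0.012]
[0, 0, np.float64(0.003), 0.021, -0.681, -0.012]
```

View pics/t19.png

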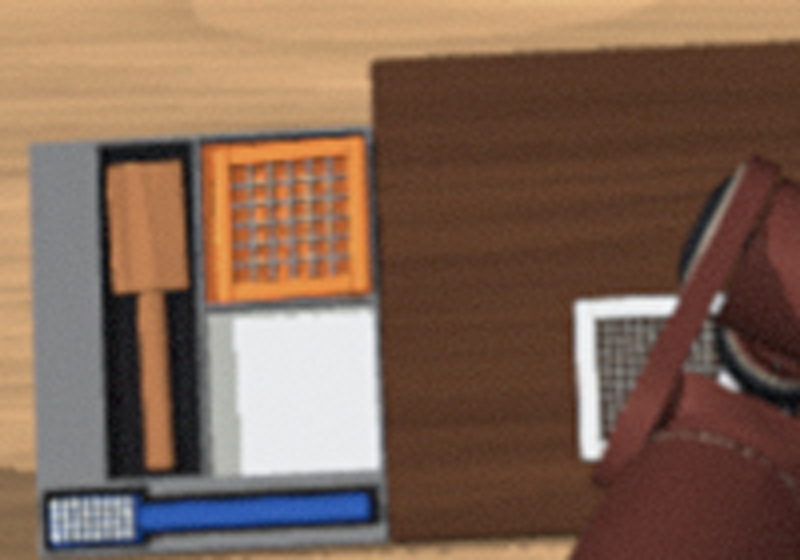

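View pics/s19.png

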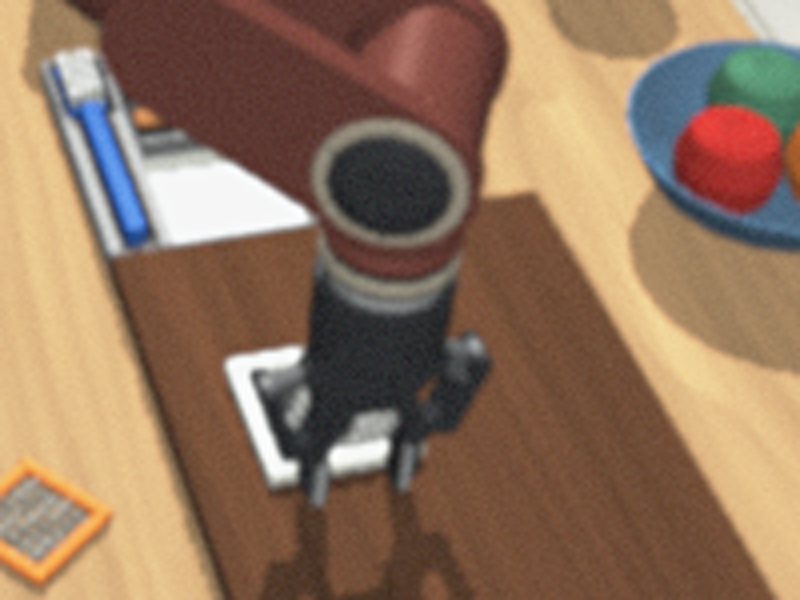

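Run:
```python
from h import *
f=np.load("top19.npy",allow_pickle=True).item()
g=crop2w(f,[(574,300),(583,460)],195,105,4,.032);print(g.round(4),g.mean(0))
g=crop2w(f,[(203,140),(371,135),(374,299),(209,305)],195,105,4,.023);print(g.round(4),g.mean(0))
f=np.load("side19.npy",allow_pickle=True).item()
g=crop2w(f,[(226,356),(273,478)],280,170,4,.032);print(g.round(4))
```

```text
[[ 0.5432 -0.0642  0.032 ]
 [ 0.4462 -0.0678  0.032 ]] [ 0.49471142 -0.06599031  0.032     ]
[[0.6484 0.1609 0.023 ]
 [0.6495 0.0578 0.023 ]
 [0.5475 0.0568 0.023 ]
 [0.5456 0.1572 0.023 ]] [0.59775721 0.1081965  0.023     ]
[[ 0.4505 -0.0643  0.032 ]
 [ 0.4529 -0.1649  0.032 ]]
```

>>> {"api": "carry_out", "payload": {
  "moves": [
    [[0, 0, 0, 0, -0.15, 0, 0], [0, 0, 0, 0, -0.25, 0, 0], [0, 0, 0, 0, -0.25, 0, 0], [0, 0, 0, 0, -0.25, 0, 0], [0, 0, 0, 0, -0.25, 0, 0], [0, 0, 0, 0, -0.25, 0, 0], [0, 0, 0, 0, -0.25, 0, 0], [0, 0, 0, 0, -0.25, 0, 0]]
  ]
}}

```text
time: 27.67
tool_pos: [0.4979, -0.0977, 0.0218]
tool_rot: [0.0, 1.0, 0.015, 0.0]
contact_force: [0.4, -1.0, 0.1]
gripper_width: 0.496
```

>>> {"api": "carry_out", "payload": {
  "moves": [
    [[0, 0, 0, 0, -0.25, 0, 0], [0, 0, 0, 0, -0.25, 0, 0], [0, 0, 0, 0, -0.25, 0, 0], [0, 0, 0, 0, -0.25, 0, 0], [0, 0, 0, 0, -0.25, 0, 0], [0, 0, 0, 0, -0.2, 0, 0], [0, 0, 0, 0, -0.15, 0, 0], [0, 0, 0, 0, 0, 0, 0]]
  ]
}}

```text
time: 28.33
tool_pos: [0.4957, -0.0336, 0.0215]
tool_rot: [-0.0, 1.0, 0.015, -0.0]
contact_force: [-0.1, -0.0, 0.1]
gripper_width: 0.508
```

Run:
```python
from h import *
go([.494,.050,.0228],1.7)
f=grab_frame("side");save("s20.png",cv2.resize(f["frame"][150:300,280:480],None,fx=4,fy=4,interpolation=cv2.INTER_CUBIC))
```

```text
now [ 0.4957 -0.0336  0.0215] 1.76 28.3333 [-0.1 -0.   0.1] 0.5081671235368305
rows 3
[0, 0, np.float64(0.004), 0.007, -0.697, -0.011]
[0, 0, np.float64(0.004), 0.007, -0.697, -0.011]
[0, 0, np.float64(0.004), 0.006, -0.697, -0.011]
```

View pics/s20.png

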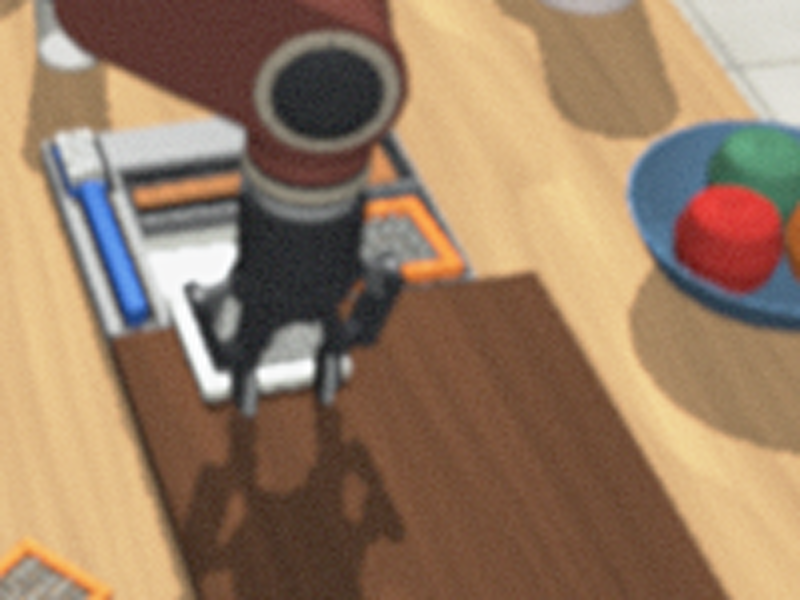

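>>> {"api": "carry_out", "payload": {
  "moves": [
    [[0, 0, 0, 0, -0.15, 0, 0], [0, 0, 0, 0, -0.2, 0, 0], [0, 0, 0, 0, -0.2, 0, 0], [0, 0, 0, 0, -0.2, 0, 0], [0, 0, 0, 0, -0.2, 0, 0], [0, 0, 0, 0, -0.2, 0, 0], [0, 0, 0, 0, -0.15, 0, 0], [0, 0, 0, 0, -0.1, 0, 0]]
  ]
}}

```text
time: 29.05
tool_pos: [0.4942, 0.0221, 0.0216]
tool_rot: [-0.0, 1.0, 0.015, -0.0]
contact_force: [-0.6, -1.2, -0.1]
gripper_width: 0.502
```

>>> {"api": "carry_out", "payload": {
  "moves": [
    [[0, 0, 0, 0, -0.1, 0, 0], [0, 0, 0, 0, -0.1, 0, 0], [0, 0, 0, 0, -0.1, 0, 0], [0, 0, 0, 0, -0.1, 0, 0], [0, 0, 0, 0, -0.1, 0, 0], [0, 0, 0, 0, -0.1, 0, 0], [0, 0, 0, 0, -0.09, 0, 0], [0, 0, 0, 0, 0, 0, 0]]
  ]
}}

```text
time: 29.72
tool_pos: [0.4935, 0.0493, 0.0217]
tool_rot: [-0.0, 1.0, 0.015, -0.0]
contact_force: [-1.1, 1.0, -0.9]
gripper_width: 0.503
```

Run:
```python
from h import *
go([.494,.050,.0228],1.7)
f=grab_frame("side");save("s21.png",cv2.resize(f["frame"][150:250,280:420],None,fx=5,fy=5,interpolation=cv2.INTER_CUBIC))
```

```text
now [0.4935 0.0493 0.0217] 1.73 29.7167 [-1.1  1.  -0.9] 0.502928176622093
rows 1
[0, 0, np.float64(0.006), 0.014, -0.018, -0.028]
```

View pics/s21.png

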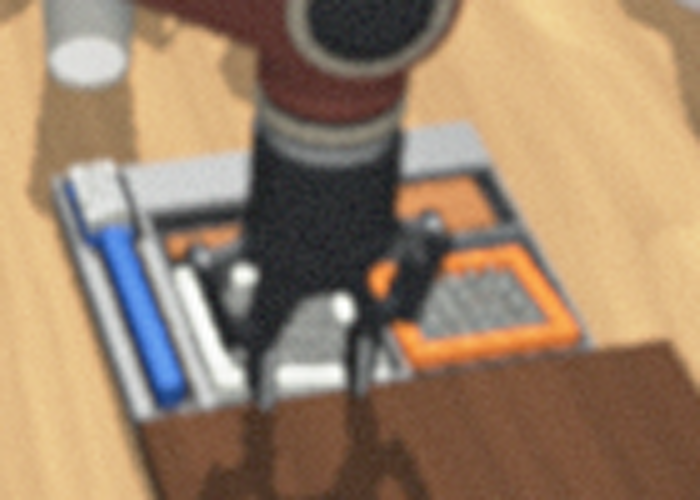

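>>> {"api": "carry_out", "payload": {
  "moves": [
    [[0, 0, 0, 0, 0.1, -0.2, 0], [0, 0, 0, 0, 0.4, -0.8, 0], [0, 0, 0, 0.7, 0.4, 0, 0], [0, 0, 0, 0.7, 0.3, 0, 0], [0, 0, 0, 0.7, 0, 0, 0], [0, 0, 0, 0.5, 0, 0, 0], [0, 0, 0, 0, 0, 0, 0], [0, 0, 0, 0, 0, 0, 0]]
  ]
}}

```text
time: 30.43
tool_pos: [0.5997, 0.0032, 0.0623]
tool_rot: [0.0, 1.0, 0.015, 0.0]
contact_force: [-1.0, -0.9, -0.0]
gripper_width: 0.497
```

Run:
```python
from h import *
go([.599,.02,.0228],1.7)
f=grab_frame("side");save("s22.png",cv2.resize(f["frame"][150:250,280:420],None,fx=5,fy=5,interpolation=cv2.INTER_CUBIC));np.save("side22.npy",f,allow_pickle=True)
```

```text
now [0.5997 0.0032 0.0623] 1.67 30.4333 [-1.  -0.9 -0. ] 0.4972932181220687
rows 2
[0, 0, np.float64(-0.003), -0.002, -0.21, 0.493]
[0, 0, np.float64(-0.003), -0.002, -0.21, 0.493]
```

View pics/s22.png

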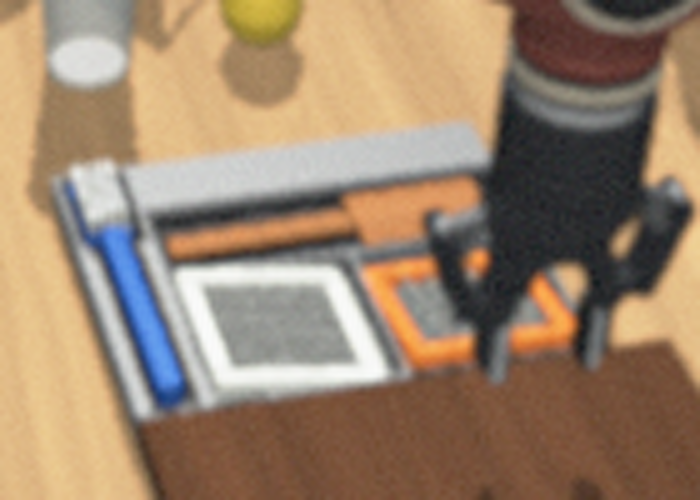

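Run:
```python
from h import *
f=np.load("side22.npy",allow_pickle=True).item()
for a,b in[(270,272),(200,330),(300,376),(362,320),(430,350)]:
    u=int(280+a/5);v=int(150+b/5);print((a,b),np.median([px2w(f,uu,vv) for uu in(u-1,u,u+1) for vv in(v-1,v)],axis=0).round(4))
```

```text
(270, 272) [0.5011 0.1542 0.0214]
(200, 330) [0.4478 0.1014 0.0317]
(300, 376) [0.4948 0.0645 0.0223]
(362, 320) [0.542  0.1142 0.0123]
(430, 350) [0.5646 0.0641 0.0314]
```

>>> {"api": "carry_out", "payload": {
  "moves": [
    [[0, 0, 0, 0, -0.1, 0.5, 0], [0, 0, 0, 0, 0, 0.5, 0], [0, 0, 0, 0, 0, 0, 0], [0, 0, 0, 0, 0, 0, 0], [0, 0, 0, 0, 0, 0, 0]]
  ]
}}

```text
time: 30.9
tool_pos: [0.5977, 0.0078, 0.0216]
tool_rot: [-0.0, 1.0, 0.015, -0.001]
contact_force: [-0.3, -1.8, -0.1]
gripper_width: 0.502
```

Run:
```python
from h import *
go([.597,.054,.0225],1.7)
```

```text
now [0.5977 0.0078 0.0216] 1.7 30.9 [-0.3 -1.8 -0.1] 0.5015790726753
rows 2
[0, 0, np.float64(0.0), 0.008, -0.577, -0.011]
[0, 0, np.float64(0.0), 0.008, -0.577, -0.011]
```

>>> {"api": "carry_out", "payload": {
  "moves": [
    [[0, 0, 0, 0, -0.5, 0, 0], [0, 0, 0, 0, -0.4, 0, 0], [0, 0, 0, 0, -0.1, 0, 0], [0, 0, 0, 0, -0.05, 0, 0], [0, 0, 0, 0, -0.05, 0, 0], [0, 0, 0, 0, -0.05, 0, 0], [0, 0, 0, 0, 0, 0, 0], [0, 0, 0, 0, 0, 0, 0]]
  ]
}}

```text
time: 31.57
tool_pos: [0.5975, 0.0533, 0.0217]
tool_rot: [0.0, 1.0, 0.015, -0.0]
contact_force: [-0.0, -0.5, -0.2]
gripper_width: 0.499
```

Run:
```python
from h import *
go([.597,.054,.0225],1.7)
f=grab_frame("side");save("s23.png",cv2.resize(f["frame"][150:250,280:420],None,fx=5,fy=5,interpolation=cv2.INTER_CUBIC));np.save("side23.npy",f,allow_pickle=True)
```

```text
now [0.5975 0.0533 0.0217] 1.68 31.5667 [-0.  -0.5 -0.2] 0.4994787006503982
rows 1
[0, 0, np.float64(-0.005), -0.012, -0.017, -0.019]
```

View pics/s23.png

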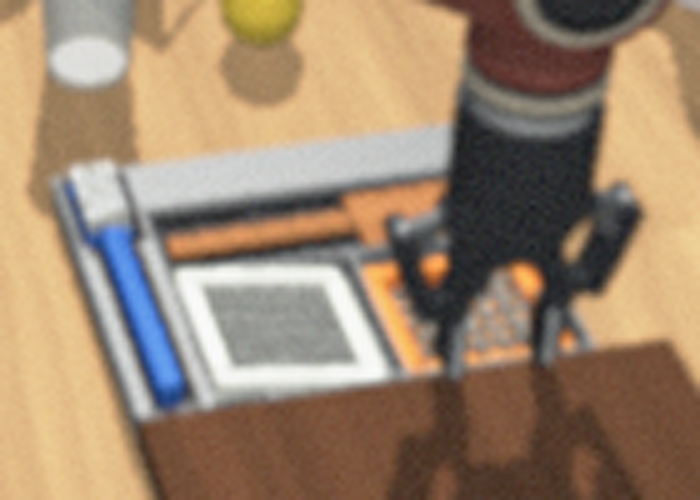

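>>> {"api": "carry_out", "payload": {
  "moves": [
    [[0, 0, 0, 0, 0.1, -0.3, 0], [0, 0, 0, 0, 0, -0.8, -1], [0, 0, 0, -0.3, 0.5, -0.5, -1], [0, 0, 0, -0.5, 0.8, 0, -1], [0, 0, 0, -0.5, 0.8, 0, -1], [0, 0, 0, 0, 0.8, 0, -1], [0, 0, 0, 0, 0, 0, -1], [0, 0, 0, 0, 0, 0, -1]]
  ]
}}

```text
time: 32.28
tool_pos: [0.5493, -0.0695, 0.0869]
tool_rot: [0.0, 1.0, 0.013, 0.001]
contact_force: [-0.5, -0.2, 0.6]
gripper_width: 0.001
```

Run:
```python
from h import *
go([.454,.103,.06],1.7)
f=grab_frame("top");save("t24.png",cv2.resize(f["frame"][130:250,195:305],None,fx=5,fy=5,interpolation=cv2.INTER_CUBIC));np.save("top24.npy",f,allow_pickle=True)
```

```text
now [ 0.5493 -0.0695  0.0869] 1.51 32.2833 [-0.5 -0.2  0.6] 0.0013614262448086406
rows 5
[0, 0, np.float64(-0.008), -0.454, -0.875, 0.135]
[0, 0, np.float64(-0.008), -0.453, -0.875, 0.135]
[0, 0, np.float64(-0.008), -0.452, -0.876, 0.135]
[0, 0, np.float64(-0.008), -0.452, -0.876, 0.135]
[0, 0, np.float64(-0.008), -0.451, -0.876, 0.135]
```

View pics/t24.png

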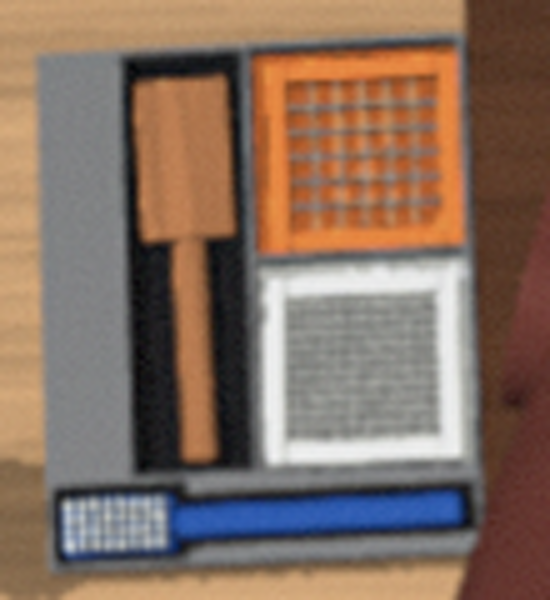

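```bash
cat > dep.py <<'E'
from h import *
import sys
def dep(n,pts,u0,v0,s):
    f=np.load(n,allow_pickle=True).item()
    for a,b in pts:
        u=int(round(u0+a/s));v=int(round(v0+b/s));print((a,b),np.median([px2w(f,uu,vv) for uu in(u-1,u,u+1) for vv in(v-1,v,v+1)],axis=0).round(4))
E
python3 - <<'E'
from dep import *
print("orange");dep("top24.npy",[(270,150),(455,140),(360,62),(365,238)],195,130,5)
print("white");dep("top24.npy",[(275,370),(452,360),(360,278),(370,448)],195,130,5)
print("brush");dep("top24.npy",[(110,525),(240,517),(420,507)],195,130,5)
E
```

```text
orange
(270, 150) [0.6006 0.1529 0.0119]
(455, 140) [0.6029 0.062  0.0141]
(360, 62) [0.6441 0.1089 0.0124]
(365, 238) [0.5536 0.1066 0.0135]
white
(275, 370) [0.489  0.1499 0.0214]
(452, 360) [0.4922 0.065  0.021 ]
(360, 278) [0.534  0.109  0.0131]
(370, 448) [0.448  0.1033 0.0304]
brush
(110, 525) [0.4145 0.2289 0.0339]
(240, 517) [0.4172 0.1648 0.0299]
(420, 507) [0.4212 0.0792 0.0316]
```

>>> {"api": "carry_out", "payload": {
  "moves": [
    [[0, 0, 0, -0.45, -0.87, 0, -1], [0, 0, 0, -0.45, -0.87, 0, -1], [0, 0, 0, -0.45, -0.87, 0, -1], [0, 0, 0, -0.45, -0.87, 0.3, -1], [0, 0, 0, -0.4, -0.87, 0.5, -1], [0, 0, 0, 0, 0, 0, -1], [0, 0, 0, 0, 0, 0, -1], [0, 0, 0, 0, 0, 0, -1]]
  ]
}}

```text
time: 33.0
tool_pos: [0.4569, 0.1031, 0.0549]
tool_rot: [0.0, 1.0, 0.016, 0.0]
contact_force: [-0.1, -1.4, 0.4]
gripper_width: -0.001
```

Run:
```python
from h import *
go([.457,.103,.032],1.7)
f=grab_frame("side");save("s25.png",cv2.resize(f["frame"][150:250,280:420],None,fx=5,fy=5,interpolation=cv2.INTER_CUBIC))
```

```text
now [0.4569 0.1031 0.0549] 1.81 33.0 [-0.1 -1.4  0.4] -0.0011422705140997464
rows 1
[0, 0, np.float64(0.023), 0.002, 0.003, 0.573]
```

View pics/s25.png

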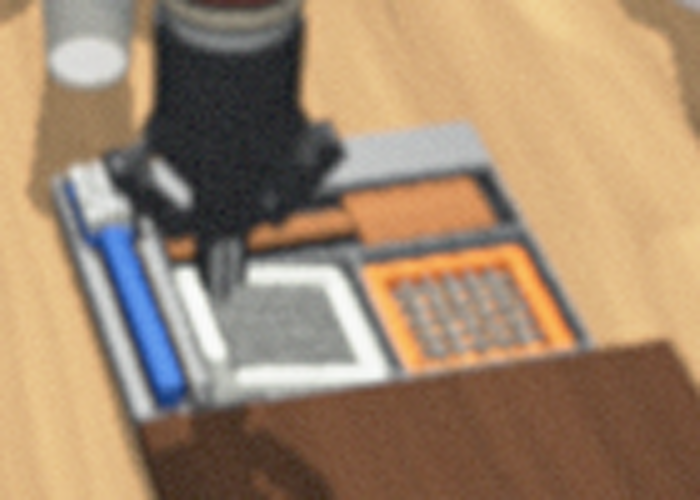

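>>> {"api": "carry_out", "payload": {
  "moves": [
    [[0, 0, 0, 0, 0, 0.4, -1], [0, 0, 0, 0, 0, 0.15, -1], [0, 0, 0, 0, 0, 0, -1], [0, 0, 0, 0, 0, 0, -1]]
  ]
}}

```text
time: 33.38
tool_pos: [0.4568, 0.1017, 0.0324]
tool_rot: [0.0, 1.0, 0.014, -0.0]
contact_force: [-0.5, 0.1, 1.2]
gripper_width: 0.0
```

>>> {"api": "carry_out", "payload": {
  "moves": [
    [[0, 0, 0, 0, 0, 0.1, -1], [0, 0, 0, 0, 0, 0, -1], [0, 0, 0, 0, 0, 0, -1]]
  ]
}}

```text
time: 33.63
tool_pos: [0.4573, 0.1022, 0.029]
tool_rot: [-0.0, 1.0, 0.015, 0.001]
contact_force: [1.2, -1.2, 0.8]
gripper_width: 0.002
```

>>> {"api": "carry_out", "payload": {
  "moves": [
    [[0, 0, 0, 0, 0, 0.05, -1], [0, 0, 0, 0, 0, 0.05, -1], [0, 0, 0, 0, 0, 0, -1], [0, 0, 0, 0, 0, 0, -1]]
  ]
}}

```text
time: 33.97
tool_pos: [0.4561, 0.1024, 0.0242]
tool_rot: [-0.0, 1.0, 0.015, -0.0]
contact_force: [-0.7, 0.5, -0.0]
gripper_width: 0.0
```

Run:
```python
from h import *
f=grab_frame("side");save("s26.png",cv2.resize(f["frame"][150:250,280:420],None,fx=5,fy=5,interpolation=cv2.INTER_CUBIC));np.save("side26.npy",f,allow_pickle=True)
from dep import *
dep("side26.npy",[(270,272),(200,330),(300,376),(362,320)],280,150,5)
```

```text
(270, 272) [0.4848 0.0916 0.0734]
(200, 330) [0.4496 0.0964 0.0333]
(300, 376) [0.497  0.0726 0.0144]
(362, 320) [0.5401 0.1135 0.0127]
```

View pics/s26.png

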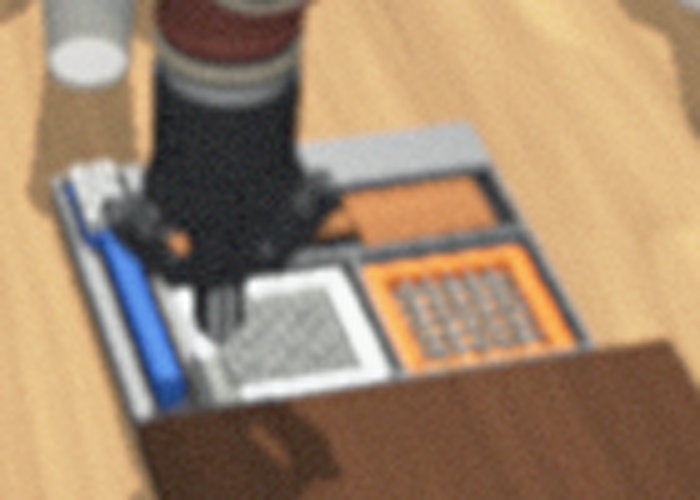

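>>> {"api": "carry_out", "payload": {
  "moves": [
    [[0, 0, 0, 0, 0, -0.4, -1], [0, 0, 0, 0, 0, -0.9, -1], [0, 0, 0, 0, 0.4, -0.9, -1], [0, 0, 0, 0.3, 0.9, -0.5, -1], [0, 0, 0, 0.3, 0.9, 0, -1], [0, 0, 0, 0.3, 0.9, 0, -1], [0, 0, 0, 0.3, 0.9, 0, -1], [0, 0, 0, 0, 0.9, 0, -1]]
  ]
}}

```text
time: 34.68
tool_pos: [0.5111, -0.093, 0.1322]
tool_rot: [0.0, 1.0, 0.015, 0.001]
contact_force: [1.2, 0.8, -0.0]
gripper_width: -0.008
```

>>> {"api": "carry_out", "payload": {
  "moves": [
    [[0, 0, 0, 0, 0.9, 0, -1], [0, 0, 0, 0, 0.5, 0, -1], [0, 0, 0, 0, 0, 0, -1], [0, 0, 0, 0, 0, 0, -1]]
  ]
}}

```text
time: 35.02
tool_pos: [0.5112, -0.1478, 0.1314]
tool_rot: [-0.0, 1.0, 0.014, -0.0]
contact_force: [0.6, -0.0, -0.3]
gripper_width: 0.002
```

Run:
```python
from dep import *
s=state();print(s["tool_pos"],s["time"])
f=grab_frame("top");save("t27f.png",f["frame"]);save("t27.png",cv2.resize(f["frame"][130:250,195:305],None,fx=5,fy=5,interpolation=cv2.INTER_CUBIC));np.save("top27.npy",f,allow_pickle=True)
f=grab_frame("side");save("s27.png",f["frame"])
print("orange");dep("top27.npy",[(270,150),(455,140),(360,62),(365,238)],195,130,5)
print("white");dep("top27.npy",[(275,370),(452,360),(360,278),(370,448)],195,130,5)
print("brush");dep("top27.npy",[(110,525),(240,517),(420,507)],195,130,5)
```

```text
[ 0.51123121 -0.14775174  0.13138816] 35.0167
orange
(270, 150) [0.5992 0.1532 0.0115]
(455, 140) [0.6031 0.062  0.0129]
(360, 62) [0.6428 0.1089 0.0124]
(365, 238) [0.5528 0.1066 0.0127]
white
(275, 370) [0.4898 0.1506 0.0153]
(452, 360) [0.4939 0.0656 0.0126]
(360, 278) [0.5334 0.109  0.0153]
(370, 448) [0.4497 0.1047 0.0146]
brush
(110, 525) [0.4149 0.2287 0.0298]
(240, 517) [0.4176 0.1652 0.0304]
(420, 507) [0.4214 0.0794 0.0293]
```

View pics/t27.png

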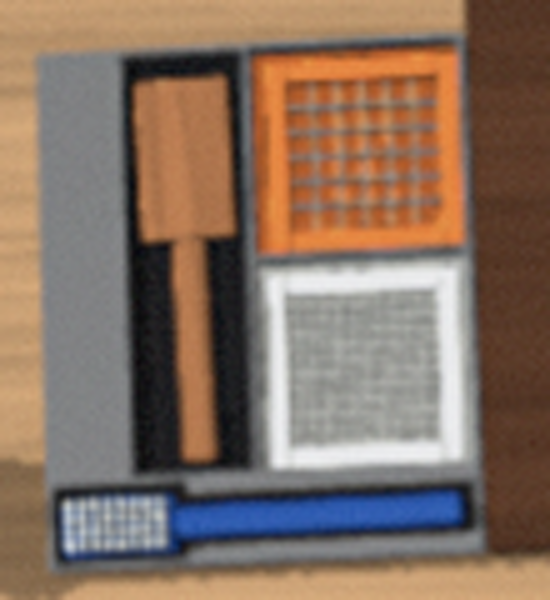

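View pics/s27.png

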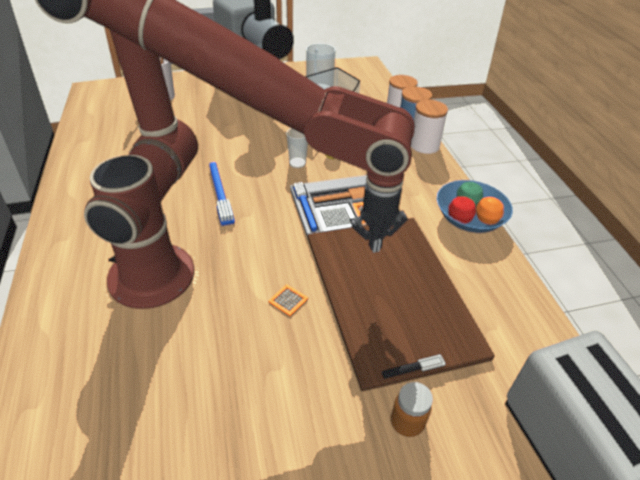

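```bash
python3 -c "
from plant import ticket
print(ticket.job_done())"
```

```text
the job is handed in; nothing more can be done
None
```

I handed the job in at about 35 s of the 72 s. All three pieces lie flat in their own places, as far as my last pictures show; the hand-in gave no verdict.

- **Brush:** I gripped it by the handle, turned it and set it in the trough with its head at the wide end. The last top view shows it centred in the trough, with its handle top at about 30 mm, as expected.
- **Grids:** I pushed each sideways into line with its bay, then along the board and over the edge, without lifting either. All four bars of each grid now read 11–15 mm high, against the 14 mm they should be, so both are flat.
- **Everything else:** In the last pictures the spatula and peeler look unmoved. I noticed no change in the glass, jar and lemon while working, but the arm hid part of that area in the last side view. I did not measure any of these.

Three things went wrong on the way, and I mended each:

- **White grid, first push:** the fingers were too high and passed over it. It did not move, and the second push worked.
- **Orange grid:** it first came to rest with one edge on the tray wall. A further push of about 4 mm dropped it in.
- **White grid in the bay:** it came to rest with one edge on the wall beside the trough. A light press from above dropped it flat.

The two cameras disagreed by up to about 4 mm on the grids' sideways position. I went by the top camera and the way the grids fitted the bays.

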